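Change the culture plates on a root-imaging stand and start the scan

TASK

Take every old culture plate out of the imaging stand and stand it in a slot of the aluminium return rack; then, or meanwhile, lift each new plate out of the white rack and clamp it in a station of its own on the stand: hold the spring jaw back, set the plate fully down on the channel floor, and let the jaw press it against the fixed stop. When every new plate is clamped and every old one is in the return rack, press the start button on the controller. Keep the plates upright all the time and do not disturb the other things on the bench.

Things in the scene. Friction and masses are not known exactly. Their poses are not given: they have to be found in the camera images.
- new0: Flat square sealed culture plate of clear plastic with cream agar and a row of green seedlings, 15 mm thick (its x axis), 100 mm wide (y), 100 mm high (z), about 120 g; origin at the centre of its underside, z up as it stands on edge. A NEW plate, not yet imaged: starts standing in a slot of the white four-slot rack. May be absent.
- new1: Flat square sealed culture plate of clear plastic with cream agar and a row of green seedlings, 15 mm thick (its x axis), 100 mm wide (y), 100 mm high (z), about 120 g; origin at the centre of its underside, z up as it stands on edge. A NEW plate, not yet imaged: starts standing in a slot of the white four-slot rack. May be absent.
- new2: Flat square sealed culture plate of clear plastic with cream agar and a row of green seedlings, 15 mm thick (its x axis), 100 mm wide (y), 100 mm high (z), about 120 g; origin at the centre of its underside, z up as it stands on edge. A NEW plate, not yet imaged: starts standing in a slot of the white four-slot rack. May be absent.
- new3: Flat square sealed culture plate of clear plastic with cream agar and a row of green seedlings, 15 mm thick (its x axis), 100 mm wide (y), 100 mm high (z), about 120 g; origin at the centre of its underside, z up as it stands on edge. A NEW plate, not yet imaged: starts standing in a slot of the white four-slot rack. May be absent.
- old0: Flat square sealed culture plate of clear plastic with cream agar and a row of green seedlings, 15 mm thick (its x axis), 100 mm wide (y), 100 mm high (z), about 120 g; origin at the centre of its underside, z up as it stands on edge. An OLD plate, already imaged: starts clamped in a station of the imaging stand.
- old1: Flat square sealed culture plate of clear plastic with cream agar and a row of green seedlings, 15 mm thick (its x axis), 100 mm wide (y), 100 mm high (z), about 120 g; origin at the centre of its underside, z up as it stands on edge. An OLD plate, already imaged: starts clamped in a station of the imaging stand.
- old2: Flat square sealed culture plate of clear plastic with cream agar and a row of green seedlings, 15 mm thick (its x axis), 100 mm wide (y), 100 mm high (z), about 120 g; origin at the centre of its underside, z up as it stands on edge. An OLD plate, already imaged: starts clamped in a station of the imaging stand.
- stand: Fixed imaging stand: white base bar 90 x 520 x 14 mm along its y, x roughly away from the robot; origin under its centre. A channel along y, floor at z = 14 mm, 18.5 mm wide for the plates' thickness, lies between rails with sloped tops (40 mm high). Three clamp stations 155 mm apart. A low camera rail lies 165 mm behind, its camera (140 mm high) parked at the -y end.
- station0 (a point): Station 0: where the centre of a clamped plate's underside is, on the channel floor; axes as the stand's; plate x lies along this x. On the +y side a low fixed aluminium stop (50 mm along x, 12 mm thick, top 40 mm above the channel floor), its inner face at y = +50 mm: the clamped plate's +y edge rests against it. On the -y side the spring jaw.
- jaw0 (a joint): Spring jaw of station 0: grey upright 34 x 10 mm, top 80 mm above the channel floor. 0 = closed, inner face at y = -42 mm of the station: a gap of 92 mm for a 100 mm plate. Grows as it is pushed to -y, 0.022 m fully open, 0.008 m with a plate clamped. Spring: 2 N closed, 4 N on a plate, 8 N open. A plate's side edge can press it back, above the low stop.
- station1 (a point): Station 1: where the centre of a clamped plate's underside is, on the channel floor; axes as the stand's; plate x lies along this x. On the +y side a low fixed aluminium stop (50 mm along x, 12 mm thick, top 40 mm above the channel floor), its inner face at y = +50 mm: the clamped plate's +y edge rests against it. On the -y side the spring jaw.
- jaw1 (a joint): Spring jaw of station 1: grey upright 34 x 10 mm, top 80 mm above the channel floor. 0 = closed, inner face at y = -42 mm of the station: a gap of 92 mm for a 100 mm plate. Grows as it is pushed to -y, 0.022 m fully open, 0.008 m with a plate clamped. Spring: 2 N closed, 4 N on a plate, 8 N open. A plate's side edge can press it back, above the low stop.
- station2 (a point): Station 2: where the centre of a clamped plate's underside is, on the channel floor; axes as the stand's; plate x lies along this x. On the +y side a low fixed aluminium stop (50 mm along x, 12 mm thick, top 40 mm above the channel floor), its inner face at y = +50 mm: the clamped plate's +y edge rests against it. On the -y side the spring jaw.
- jaw2 (a joint): Spring jaw of station 2: grey upright 34 x 10 mm, top 80 mm above the channel floor. 0 = closed, inner face at y = -42 mm of the station: a gap of 92 mm for a 100 mm plate. Grows as it is pushed to -y, 0.022 m fully open, 0.008 m with a plate clamped. Spring: 2 N closed, 4 N on a plate, 8 N open. A plate's side edge can press it back, above the low stop.
- rack: Fixed white four-slot comb rack, 220 x 124 mm, holding the new plates on edge. Its x axis is the direction in which the slots follow each other (54 mm apart), y along the plates' width; slot floor 8 mm, teeth tops 62 mm above the table, so the upper 46 mm of a plate stand free. Some slots are empty.
- return_rack: Loose aluminium three-slot comb rack, 166 x 124 mm, 1.2 kg, empty at the start. Origin under its centre; slots follow each other along x (centres at -54, 0, 54 mm), plate width along y (106 mm between end walls). Slots 18 mm wide with sloped lead-ins, floor at z = 8 mm, teeth tops 62 mm. It may be shoved during the work.
- start_top (a point): Top centre of the round white start button, 28 mm across, on the fixed grey controller box (85 x 80 x 36 mm); pressed straight down.
- start (a joint): Start button: 0 = up, 0.006 m = fully pressed, with 4 N; springs back.
- petri: Round petri dish, 62 mm across, 16 mm high, lying between the racks, near the robot; bystander, origin under its centre.
- ethanol: White bottle, 66 mm across, 160 mm high; bystander, origin under its centre.
- tape: Roll of paper tape lying flat, 90 mm across, 25 mm high; bystander, origin under its centre.
- jar: Glass jar with steel lid, 70 mm across, 90 mm high; bystander, origin under its centre.
- brush: Brush 170 mm long lying flat; bystander, origin under its centre.

How it is judged:
By the outcome, as a careful person would: the job done as asked, in the order asked, and still so for the second after the job is handed in, with the robot touching nothing.
Of new0, new1, new2, new3 only 2 to 3 are there at a start; the rules pass over those that are not, and their reading is None.
At some moment in a run one of return_rack may be knocked a few centimetres aside while the robot is not near it.
It also fails if it takes over 210 s, if anything falls off the work surface, if the arm or the gripper's body presses on something with over 40 N, if the wrist force passes 120 N, or if a joint passes its speed limit or range.

ROBOT

A 7-joint arm with a two-finger parallel gripper is mounted at the origin on the work surface. World frame = base frame: x ahead of the robot, y to its left, z up, the work surface at z = 0. Lengths are in m, angles in rad, forces in N, time in s.
With the tool pointing down it reaches from about 0.425 to 0.875 m from the base axis. Payload 8.4 kg.
Tool frame: the origin (TCP) lies at the very end of the fingers, on their centre line; the grasp point (between the pads) lies 19 mm behind it; z points along the fingers, y is the line along which they close (so a half turn about z gives the same grasp; the last joint's range is limited). The gripper opens to 85 mm and grips with 20 to 120 N. Pads are 22 mm wide; open, the fingers measure 114 mm over their backs; the gripper's body (76 mm by 85 mm) begins 54 mm behind the grasp point. The pads swing forward as they close: fully open they stand 13 mm farther back than shut.
Start: joints at [-1.383, 0.333, 0.04, 1.465, -0.013, 1.343, -0.059], TCP at [0.184, 0.623, 0.231] pointing down, gripper open.
Joint ranges: [-2.58, 2.58], [-0.38, 2.09], [-1.3, 1.39], [0.25, 2.4], [-1.5, 4.64], [0.08, 2.09], [-2.65, 2.65]. Speed limits (rad/s): [2.22, 2.22, 2.79, 2.79, 3.14, 3.14, 3.14].

INTERFACE

Orientations are given as a 3x3 rotation matrix whose columns are the frame's x, y, z axes.
In Python, from workcell import arm, viewer, order, nets gives the robot as it stands.
- The arm moves only by the tool apply_moves, never from a script. Its argument "series" is one flat list of numbers, 7 for each row, row after row: the turn, a rotation vector about the world's x, y, z each as a share of 45 degrees, from -1 to 1, then the shift along the world's x, y, z each as a share of 1 m, from -1 to 1, then the opening, from 0 (shut) to 1 (fully open). A call has 1 to 5 rows; each row shifts and turns the commanded pose from where the row before left it; what a row does not reach is not made up. A row lasts 1/12 s, in which the tool goes at most 41.7 mm and 7.16 degrees, less where a joint would pass 70% of its speed; a pose out of reach is approached as far as the arm can. A call with a number of a shift or a turn outside -1 to 1 is refused whole. A call with a gripper value outside its range is refused whole. The fingers move at their own pace and stop on an object; "squeeze" is the grip in N (left out, the last holds). Time passes only in rows, so rows that do not move let the fingers close. It gives the time, the measured TCP pose, the force, the opening and the grip force at its end, in the units of the state.
- arm.state(): the state, without advancing time (a new reading comes with each control period).
- viewer.get_image(name): name is "side" or "top" or "wrist"; returns the picture (384x512x3 uint8, red, green, blue); there is no depth.
- viewer.camera_model(name): a dict with "fovy" (degrees; the focal length in pixels is half the picture's height over the tangent of half this angle, whatever the lens; pixels are square), "cx", "cy" (the principal point, pixels), "extrinsics" (4x4, takes a point from world to camera coordinates). Camera axes: x right, y down, z forward; pixel columns grow to the right and rows downward; lengths in m; the calibration is good to about 2 mm. The wrist camera is an equidistant fisheye: a pixel r from the principal point sees the ray r / f radians off the axis. A picture is of the moment at which its call begins: read the wrist's pose just before it. camera_model takes no time and is no camera call; for the wrist camera it gives the pose at the moment of the call.
- order.finish_job(): hands the job in; it is judged then, once.
Trained networks look in the newest picture that a camera, given by its name, has taken for a name from the list of things; names that differ only in an ending like _2 or _b are one class to them, and where a whole thing is asked for, a point or a joint stands for the part that bears it (a point fixed in the world has none). Each returns a list of dicts, best first, with "score" (0 to 1); they miss things now and then, are a little off and sometimes report something else, mostly with a low value. They report only what shows in the picture. A call takes as long as a camera call.
- nets.search_frame(camera, label): "centre" ([x, y, z] in m, in world coordinates, good to about 4 mm: the middle of the surface that is visible of it).
- nets.place_of(camera, label): "centre" ([x, y, z] in m, in world coordinates, good to about 4 mm: a listed point, or the origin of a listed thing).
The state is a dict: "clock": time; "joints": joint angles; "qvel": joint speeds; "joint_efforts": joint torques, N m; "eef_pos": TCP position; "eef_rot": TCP orientation; "force": force on the tool from outside, world axes, zero at the start; "torque": the same for the moment, N m; "gripper_width": finger opening in m; "finger_force": force on a finger pad.
Only numpy, scipy, OpenCV 4.12 (cv2) and the standard library are available. Lean on these libraries where they do the work, as an engineer would, in place of code of your own. Each camera call takes 0.05 s, during which the arm holds its last target. There are 200 camera calls.

## Working session

There is one attempt and no reset: what is moved stays moved. The work goes in short steps, Python scripts to look and compute and a tool call to move; the robot and the scene stay as the last step left them, time stands still between calls to the robot, and variables do not carry over. Pictures are saved under pics/ and viewed, at most 18 in all, crops included, and the job is handed in when it is done.

Besides the shell and the picture viewer there is one more tool, called as name(argument=value, ...), one argument or row to a line, values as JSON. apply_moves: Moves the arm, as the interface text tells. Its arguments: {"type":"object","properties":{"series":{"type":"array"},"squeeze":{"type":"number"}},"required":["series"]}

```bash
mkdir -p pics; cat > h.py <<'E'
import numpy as np, cv2
from workcell import arm, viewer, order, nets
def shot(c,n):
    im=viewer.get_image(c); cv2.imwrite('pics/'+n+'.png',im[:,:,::-1]); return im
def look(c,names,k=4,f='place_of',smin=0.3):
    for n in names:
        r=getattr(nets,f)(c,n)
        print(c,n,[(round(d['score'],2),np.round(d['centre'],3).tolist()) for d in r[:k] if d['score']>=smin])
E
python3 - <<'E'
from h import *
for c in ('top','side'):
    im=shot(c,c+'0'); m=viewer.camera_model(c); print(c,m['fovy'],np.round(m['extrinsics'],3).tolist())
look('top',['new0','old0','stand','station0','station1','station2','rack','return_rack','start_top','petri','ethanol','tape','jar','brush'])
look('side',['new0','old0','station0','station1','station2','rack','return_rack','start_top'])
print(arm.state())
E
```

```text
top 56.91117172488842 [[-0.003, -1.0, 0.023, -0.022], [-0.982, -0.002, -0.189, 0.504], [0.189, -0.023, -0.982, 1.221], [0.0, 0.0, 0.0, 1.0]]
side 50.64122239284001 [[0.987, -0.159, 0.019, -0.482], [-0.111, -0.768, -0.631, 0.1], [0.115, 0.621, -0.775, 1.182], [0.0, 0.0, 0.0, 1.0]]
top new0 [(0.71, [0.436, -0.243, 0.009]), (0.5, [0.434, -0.196, 0.009]), (0.5, [0.438, -0.138, 0.009]), (0.35, [0.668, -0.119, 0.014])]
top old0 [(0.81, [0.651, 0.186, 0.018]), (0.68, [0.668, -0.121, 0.016]), (0.59, [0.66, 0.034, 0.013])]
top stand [(0.84, [0.661, 0.028, -0.002]), (0.69, [0.433, -0.244, 0.006])]
top station0 [(0.78, [0.648, 0.188, 0.014]), (0.7, [0.666, -0.12, 0.015]), (0.67, [0.663, 0.03, 0.012])]
top station1 [(0.78, [0.648, 0.188, 0.014]), (0.7, [0.666, -0.12, 0.015]), (0.67, [0.663, 0.03, 0.012])]
top station2 [(0.78, [0.648, 0.188, 0.014]), (0.7, [0.666, -0.12, 0.015]), (0.67, [0.663, 0.03, 0.012])]
top rack [(0.7, [0.437, -0.244, 0.007]), (0.58, [0.43, -0.219, 0.002])]
top return_rack [(0.64, [0.437, 0.25, -0.001])]
top start_top [(0.45, [0.455, 0.024, 0.054])]
top petri [(0.64, [0.455
[... 1034 characters left out ...]
58458  ]), 'qvel': array([-0.00042369,  0.00057239, -0.0012161 , -0.00117299, -0.00023243,
       -0.00092164, -0.00080796]), 'joint_efforts': array([ 1.06151845e-04, -6.58301997e+01,  1.36340450e+00, -4.05829453e+01,
        1.66497374e-02,  2.75541948e-03, -4.70650411e-05]), 'eef_pos': array([0.18385547, 0.62341353, 0.23130514]), 'eef_rot': array([[-9.59162733e-01,  2.82854820e-01, -3.97952364e-05],
       [ 2.82854822e-01,  9.59162732e-01, -5.88835656e-05],
       [ 2.15146073e-05, -6.77351963e-05, -9.99999997e-01]]), 'force': array([-0.10218376, -1.0757311 , -0.04294943]), 'torque': array([-0.01942489,  0.01001474,  0.09375079]), 'finger_force': 0.0, 'gripper_width': 0.08560882878643482}
```

View pics/top0.png

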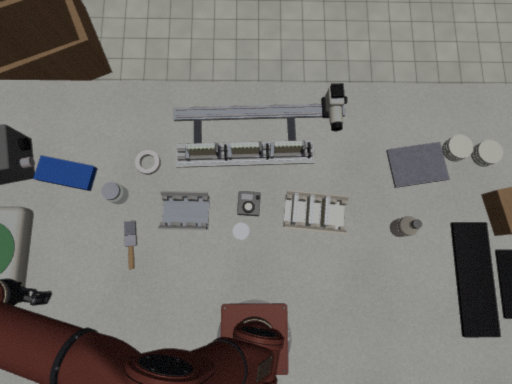

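View pics/side0.png

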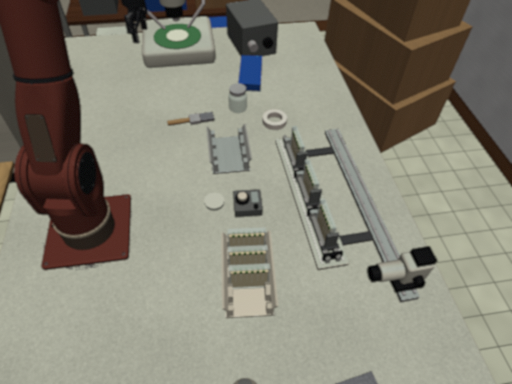

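The top view shows the return rack at about (185,212), with the stand at (245,152) holding three old plates. The white rack at (315,210) holds three new plates, and the slot at its -y end is empty. The start button is at (248,207). The side view agrees. Next I move above the return rack for a closer look.

apply_moves(
  series=[0,0,0.03,0.021,-0.031,0.008,0.5,0,0,0.03,0.021,-0.031,0.008,0.5,0,0,0.03,0.021,-0.031,0.008,0.5,0,0,0.03,0.021,-0.031,0.008,0.5,0,0,0.03,0.021,-0.031,0.008,0.5],
  squeeze=40,
)

```text
clock: 1.62
eef_pos: [0.2896, 0.4668, 0.2718]
eef_rot: [[-0.986, 0.167, 0.0], [0.167, 0.986, 0.0], [0.0, 0.0, -1.0]]
force: [1.1, 0.6, 0.8]
gripper_width: 0.0424
finger_force: 0.0
```

apply_moves(
  series=[0,0,0.03,0.021,-0.031,0.008,0.5,0,0,0.03,0.021,-0.031,0.008,0.5,0,0,0.03,0.021,-0.031,0.008,0.5,0,0,0.03,0.021,-0.031,0.008,0.5,0,0,0.03,0.021,-0.031,0.008,0.5],
)

```text
clock: 2.03
eef_pos: [0.3946, 0.3117, 0.312]
eef_rot: [[-0.999, 0.05, 0.0], [0.05, 0.999, 0.001], [-0.0, 0.001, -1.0]]
force: [0.2, 0.8, 0.4]
gripper_width: 0.0427
finger_force: 0.0
```

apply_moves(
  series=[0,0,0.03,0.021,-0.031,0.008,0.5,0,0,0.03,0.021,-0.031,0.008,0.5,0,0,0,0,0,0,0.5],
)

```text
clock: 2.28
eef_pos: [0.4406, 0.2443, 0.3296]
eef_rot: [[-1.0, 0.013, 0.004], [0.013, 1.0, 0.0], [-0.004, 0.001, -1.0]]
force: [0.1, -0.4, -0.0]
gripper_width: 0.0428
finger_force: 0.0
```

```bash
python3 - <<'E'
from h import *
s=arm.state(); print(s['clock'],s['eef_pos'],s['joints'])
m=viewer.camera_model('wrist'); print(m['fovy'],m['cx'],m['cy'],np.round(np.linalg.inv(m['extrinsics']),3).tolist())
shot('wrist','w1')
for i in range(2):
    look('wrist',['return_rack','station0','old0','start_top'])
    viewer.get_image('top'); viewer.get_image('side')
    look('top',['return_rack','station0','old0','new0']);look('side',['return_rack','new0','station0'])
    viewer.get_image('wrist')
E
```

```text
2.2833 [0.44064744 0.24430274 0.32957958] [-0.94162137 -0.01832836  0.34292464  1.67018385  0.00800838  1.48518039
  0.95839297]
65.70646984690485 256.5900869994024 190.67326649955365 [[0.013, 0.962, 0.273, 0.372], [1.0, -0.013, -0.003, 0.245], [0.001, 0.273, -0.962, 0.471], [0.0, 0.0, 0.0, 1.0]]
wrist return_rack [(0.6, [0.436, 0.25, -0.0])]
wrist station0 [(0.73, [0.664, -0.12, 0.015]), (0.7, [0.659, 0.034, 0.016]), (0.69, [0.655, 0.19, 0.015])]
wrist old0 [(0.96, [0.668, -0.123, 0.016]), (0.93, [0.654, 0.19, 0.015])]
wrist start_top [(0.72, [0.449, 0.018, 0.056])]
top return_rack [(0.73, [0.438, 0.251, -0.004])]
top station0 [(0.84, [0.663, 0.032, 0.014]), (0.74, [0.664, -0.122, 0.013]), (0.58, [0.652, 0.188, 0.011]), (0.36, [0.381, -0.527, 0.0])]
top old0 [(0.81, [0.657, 0.033, 0.014]), (0.63, [0.652, 0.189, 0.014]), (0.6, [0.668, -0.118, 0.016]), (0.59, [0.368, 0.045, -0.002])]
top new0 [(0.8, [0.431, -0.243, 0.009]), (0.79, [0.438, -0.196, 0.014]), (0.54, [0.439, -0.14, 0.013]), (0.4, [0.662, 0.029, 0.013])]
side return_rack [(0.92, [0.436, 0.246, 0.0])]
side new0 [(0.83, [0.43
[... 491 characters left out ...]
8, 0.053])]
top return_rack [(0.75, [0.44, 0.248, -0.003])]
top station0 [(0.93, [0.652, 0.189, 0.015]), (0.85, [0.666, -0.121, 0.012]), (0.61, [0.661, 0.034, 0.015])]
top old0 [(0.85, [0.659, 0.033, 0.014]), (0.66, [0.668, -0.117, 0.013]), (0.55, [0.653, 0.186, 0.02])]
top new0 [(0.78, [0.435, -0.198, 0.014]), (0.66, [0.434, -0.244, 0.01]), (0.64, [0.438, -0.138, 0.009])]
side return_rack [(0.68, [0.43, -0.246, 0.006]), (0.65, [0.436, 0.249, -0.004])]
side new0 [(0.97, [0.432, -0.246, 0.008]), (0.85, [0.441, -0.139, 0.01]), (0.69, [0.438, -0.194, 0.011])]
side station0 [(0.89, [0.659, 0.031, 0.021]), (0.88, [0.668, -0.122, 0.012]), (0.6, [0.654, 0.192, 0.014]), (0.5, [0.435, -0.193, 0.01])]
```

View pics/w1.png

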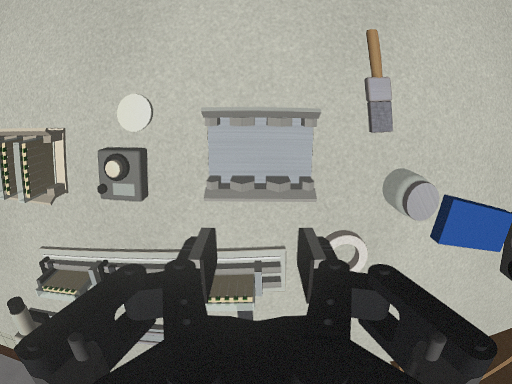

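The wrist view shows the return rack level in the picture, with corners near (203,109), (320,109), (205,198) and (316,199). The brush, jar and tape are clear of it. I'll work out the yaws.

```bash
cat >> h.py <<'E'
def ray(m,u,v,z,fish=True):
    f=192/np.tan(np.radians(m['fovy'])/2); d=np.array([u-m['cx'],v-m['cy']])/f
    if fish:
        r=np.linalg.norm(d); d3=np.r_[d/r*np.sin(r),np.cos(r)]
    else: d3=np.r_[d,1]
    T=np.linalg.inv(m['extrinsics']); w=T[:3,:3]@d3; return T[:3,3]+w*(z-T[2,3])/w[2]
E
python3 - <<'E'
from h import *
m=viewer.camera_model('wrist')
for z in (0,.03,.062):
  print(z,[np.round(ray(m,u,v,z),4)[:2].tolist() for u,v in ((203,109),(320,109),(205,198),(316,199))])
print('rail',[np.round(ray(m,u,v,.04),4)[:2].tolist() for u,v in ((42,248),(284,249))])
print('wrack',[np.round(ray(m,u,v,.06),4)[:2].tolist() for u,v in ((65,130),(67,198))])
# stand rail in top pic: edges
mt=viewer.camera_model('top'); print([np.round(ray(mt,u,v,.014,False),4)[:2].tolist() for u,v in ((177,165),(313,162),(285,193),(347,197),(284,228),(346,230))])
E
python3 - <<'E'
import cv2
im=cv2.imread('pics/top0.png')[130:240,150:360]
cv2.imwrite('pics/c1.png',cv2.resize(im,None,fx=3.8,fy=3.8,interpolation=cv2.INTER_CUBIC))
E
```

```text
0 [[0.3647, 0.1671], [0.3648, 0.3517], [0.5109, 0.1649], [0.5134, 0.3503]]
0.03 [[0.3648, 0.1725], [0.365, 0.3453], [0.5017, 0.1704], [0.5041, 0.344]]
0.062 [[0.365, 0.1782], [0.3652, 0.3385], [0.4919, 0.1763], [0.4941, 0.3373]]
rail [[0.6041, -0.1767], [0.5852, 0.2948]]
wrack [[0.3805, -0.0528], [0.4932, -0.0664]]
[[0.6142, 0.2863], [0.6277, -0.2215], [0.5089, -0.1142], [0.4943, -0.3434], [0.38, -0.1086], [0.3726, -0.3338]]
```

View pics/c1.png

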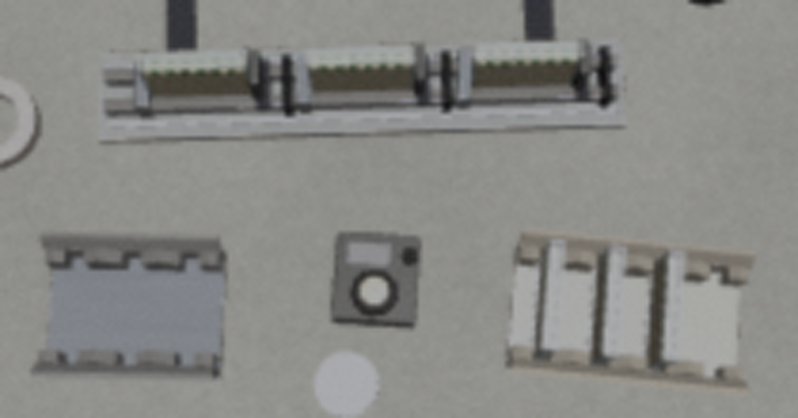

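The crop shows the stand edge dropping slightly to the left (yaw about 2.2°). The white rack is tilted about 5°, with new plates at crop columns 550, 612 and 672. The return rack is nearly square. I'll refine the return rack centre by segmentation.

```bash
python3 - <<'E'
from h import *
m=viewer.camera_model('wrist')
im=cv2.imread('pics/w1.png').astype(int)
b=(im[:,:,0]-im[:,:,2])
print([int(x) for x in b[150,195:330:3]])
mask=((b>12)).astype(np.uint8); mask[:100]=0;mask[205:]=0;mask[:,:190]=0;mask[:,335:]=0
n,l,st,c=cv2.connectedComponentsWithStats(mask); i=1+np.argmax(st[1:,4]); print(st[i],c[i])
pts=np.argwhere(l==i)[:,::-1].astype(np.float32)
print(cv2.minAreaRect(pts)); print(np.round(ray(m,*c[i],.008),4))
x,y,w,h=st[i][:4]
print([np.round(ray(m,u,v,.008),4)[:2].tolist() for u,v in ((x,150),(x+w,150),(c[i][0],y),(c[i][0],y+h))])
E
```

```text
[-9, -12, -10, -10, -10, 10, 9, 6, 11, 11, 11, 10, 10, 11, 10, 11, 11, 12, 9, 10, 10, 12, 10, 9, 9, 11, 8, 10, 11, 11, 11, 11, 10, 10, 12, 9, 10, 8, 9, -10, -11, -9, -12, -9, -12]
[209 164   2   5   5] [209.2 166. ]
((209.14707946777344, 166.0882568359375), (4.123105525970459, 0.7276068925857544), 75.96376037597656)
[0.4552 0.1757 0.008 ]
[[0.4295, 0.1763], [0.4296, 0.1795], [0.452, 0.1758], [0.4601, 0.1755]]
```

apply_moves(
  series=[0,0,-0.149,0.0163,-0.0042,-0.004,0.5,0,0,-0.149,0.0163,-0.0042,-0.004,0.5,0,0,-0.149,0.0163,-0.0042,-0.004,0.5,0,0,-0.149,0.0163,-0.0042,-0.004,0.5,0,0,-0.149,0.0163,-0.0042,-0.004,0.5],
)

```text
clock: 4.15
eef_pos: [0.5181, 0.2302, 0.3071]
eef_rot: [[-0.828, 0.56, 0.0], [0.56, 0.828, 0.0], [-0.0, 0.0, -1.0]]
force: [0.5, -0.0, -0.6]
gripper_width: 0.0429
finger_force: 0.0
```

apply_moves(
  series=[0,0,-0.149,0.0163,-0.0042,-0.01,0.5,0,0,-0.149,0.0163,-0.0042,-0.01,0.5,0,0,-0.149,0.0163,-0.0042,-0.01,0.5,0,0,-0.149,0.0163,-0.0042,-0.01,0.5,0,0,-0.149,0.0163,-0.0042,-0.01,0.5],
)

```text
clock: 4.57
eef_pos: [0.5997, 0.2093, 0.2567]
eef_rot: [[-0.381, 0.925, 0.0], [0.925, 0.381, -0.0], [-0.0, -0.0, -1.0]]
force: [-1.2, 0.3, 0.9]
gripper_width: 0.0426
finger_force: 0.0
```

apply_moves(
  series=[0,0,-0.149,0.0163,-0.0042,-0.01,0.5,0,0,-0.149,0.0163,-0.0042,-0.01,0.5,0,0,-0.149,0.0163,-0.0042,0,0.5,0,0,0,0,0,0,0.5,0,0,0,0,0,0,0.5],
)

```text
clock: 4.98
eef_pos: [0.6481, 0.1963, 0.2367]
eef_rot: [[-0.046, 0.999, -0.001], [0.999, 0.046, -0.001], [-0.001, -0.001, -1.0]]
force: [-0.7, 0.4, 0.0]
gripper_width: 0.0427
finger_force: 0.0
```

```bash
python3 - <<'E'
from h import *
s=arm.state(); print(s['clock'],s['eef_pos'],s['eef_rot'],s['joints'])
shot('wrist','w2')
look('wrist',['old0','station0','jaw0'])
E
```

```text
4.9833 [0.64808001 0.19629156 0.23665125] [[-4.60228766e-02  9.98940167e-01 -6.61997379e-04]
 [ 9.98939588e-01  4.60219919e-02 -1.29472395e-03]
 [-1.26288532e-03 -7.20882310e-04 -9.99998943e-01]] [-0.77771116  0.42799847  0.58506775  1.40451715 -0.23450497  1.37985573
 -0.14375239]
wrist old0 [(0.94, [0.66, 0.033, 0.015]), (0.71, [0.442, -0.139, 0.011]), (0.62, [0.655, 0.192, 0.014])]
wrist station0 [(0.72, [0.654, 0.19, 0.014]), (0.69, [0.658, 0.037, 0.014]), (0.39, [0.66, 0.032, 0.015])]Traceback (most recent call last):
  File "<stdin>", line 4, in <module>
  File "h.py", line 7, in look
    r=getattr(nets,f)(c,n)
ValueError: it knows: brush, ethanol, jar, new, old, petri, rack, return_rack, stand, start_top, station, tape
```

View pics/w2.png

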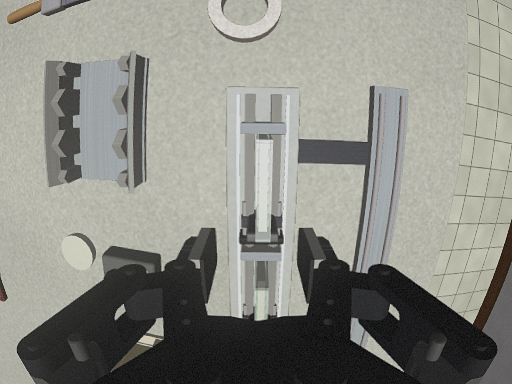

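The wrist view shows the plate standing straight in the channel. Its top runs from (263,136) to (262,236), with the stop at row 128 and the jaw at row 237, and the fingers straddle it. I'll convert those pixels to positions.

```bash
python3 - <<'E'
from h import *
m=viewer.camera_model('wrist')
for u,v,z in ((263,137,.114),(262,185,.114),(262,233,.114),(232,90,.014),(298,90,.014),(263,132,.054)): print(u,v,z,np.round(ray(m,u,v,z),4))
im=cv2.imread('pics/w2.png').sum(2)//3
print(im[170,225:300].tolist()); print(im[120:245,262].tolist())
E
```

```text
263 137 0.114 [0.6506 0.2411 0.114 ]
262 185 0.114 [0.652  0.1968 0.114 ]
262 233 0.114 [0.6546 0.1487 0.114 ]
232 90 0.014 [0.6127 0.2883 0.014 ]
298 90 0.014 [0.6928 0.2927 0.014 ]
263 132 0.054 [0.6518 0.2411 0.054 ]
[186, 156, 174, 184, 186, 183, 187, 184, 188, 187, 184, 198, 220, 222, 187, 186, 187, 184, 187, 170, 147, 146, 146, 145, 145, 145, 145, 147, 144, 137, 182, 219, 211, 200, 204, 216, 218, 216, 216, 217, 216, 216, 212, 200, 198, 205, 210, 179, 142, 145, 139, 146, 144, 141, 139, 178, 192, 192, 192, 197, 219, 220, 212, 184, 185, 186, 187, 186, 189, 191, 187, 188, 172, 183, 181]
[188, 155, 85, 144, 171, 170, 167, 162, 167, 167, 167, 167, 167, 173, 88, 92, 96, 90, 100, 145, 208, 214, 197, 206, 219, 216, 217, 215, 216, 217, 217, 216, 214, 216, 217, 218, 217, 216, 216, 216, 216, 218, 218, 217, 216, 216, 216, 217, 218, 217, 216, 217, 216, 216, 216, 215, 217, 217, 218, 215, 217, 215, 217, 217, 217, 216, 216, 215, 217, 218, 217, 215, 216, 216, 215, 216, 216, 216, 214, 219, 216, 213, 216, 216, 215, 216, 213, 215, 215, 216, 212, 215, 215, 214, 215, 214, 215, 215, 214, 210, 213, 211, 211, 212, 212, 211, 209, 211, 213, 212, 212, 199, 159, 161, 162, 165, 164, 164, 165, 176, 195, 174, 97, 46, 71]
```

apply_moves(
  series=[0,0,0,0.005,-0.006,-0.03,0.5,0,0,0,0,0,-0.035,0.5,0,0,0,0,0,-0.035,0.5,0,0,0,0,0,-0.035,0.5,0,0,0,0,0,-0.024,0.5],
)

```text
clock: 5.55
eef_pos: [0.6509, 0.1914, 0.0756]
eef_rot: [[-0.048, 0.999, -0.002], [0.999, 0.048, 0.0], [0.0, -0.002, -1.0]]
force: [-0.4, 1.0, 0.1]
gripper_width: 0.0425
finger_force: 0.0
```

apply_moves(
  series=[0,0,0,0,0,0,0.5,0,0,0,0,0,0,0.5],
)

```text
clock: 5.72
eef_pos: [0.6519, 0.1912, 0.0782]
eef_rot: [[-0.047, 0.999, -0.002], [0.999, 0.047, -0.0], [-0.0, -0.002, -1.0]]
force: [1.1, 0.5, 1.1]
gripper_width: 0.0423
finger_force: 0.0
```

apply_moves(
  series=[0,0,0,0,0,0,0,0,0,0,0,0,0,0,0,0,0,0,0,0,0,0,0,0,0,0,0,0,0,0,0,0,0,0,0],
  squeeze=50,
)

```text
clock: 6.13
eef_pos: [0.6544, 0.1913, 0.0811]
eef_rot: [[-0.045, 0.999, 0.004], [0.999, 0.045, 0.002], [0.002, 0.004, -1.0]]
force: [-1.0, 0.5, 7.4]
gripper_width: 0.0143
finger_force: 50.3
```

apply_moves(
  series=[0,0,0,0.001,0,0.02,0,0,0,0,0,0,0.025,0,0,0,0,0,0,0.03,0,0,0,0,0,0,0.03,0,0,0,0,0,0,0.035,0],
)

```text
clock: 6.55
eef_pos: [0.6532, 0.1909, 0.2197]
eef_rot: [[-0.046, 0.999, -0.001], [0.999, 0.046, 0.0], [0.0, -0.001, -1.0]]
force: [0.6, 1.3, -2.2]
gripper_width: 0.0144
finger_force: 49.7
```

apply_moves(
  series=[0,0,0,0,0,0.01,0,0,0,0,0,0,0,0],
)

```text
clock: 6.72
eef_pos: [0.6556, 0.1909, 0.233]
eef_rot: [[-0.045, 0.999, 0.006], [0.999, 0.045, 0.003], [0.002, 0.007, -1.0]]
force: [0.2, -0.2, -2.5]
gripper_width: 0.0143
finger_force: 49.8
```

```bash
python3 - <<'E'
from h import *
s=arm.state(); print(s['clock'],s['eef_pos'],s['force'],s['gripper_width'])
shot('side','s2');shot('wrist','w3');look('wrist',['old0']);look('side',['old0','return_rack'])
E
```

```text
6.7167 [0.65558173 0.1909101  0.23301576] [ 0.16389147 -0.19707315 -2.49556334] 0.014266842140515682
wrist old0 [(0.8, [0.656, 0.191, 0.159])]
side old0 [(0.95, [0.651, 0.187, 0.165]), (0.91, [0.663, -0.118, 0.01]), (0.75, [0.658, 0.036, 0.013])]
side return_rack [(0.59, [0.437, 0.25, -0.004])]
```

View pics/w3.png

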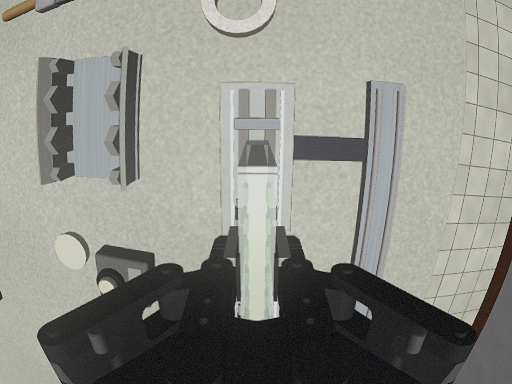

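The plate is held upright and centred in the pads, from (259,170) to (258,318). Now I carry it to the +y return slot.

apply_moves(
  series=[0,0,0.148,-0.0169,0.0087,0,0,0,0,0.148,-0.0169,0.0087,0,0,0,0,0.148,-0.0169,0.0087,0,0,0,0,0.148,-0.0169,0.0087,0,0,0,0,0.148,-0.0169,0.0087,0,0],
)

```text
clock: 7.38
eef_pos: [0.5678, 0.2345, 0.2267]
eef_rot: [[-0.591, 0.807, -0.002], [0.807, 0.591, -0.001], [0.0, -0.002, -1.0]]
force: [0.1, -0.4, -1.4]
gripper_width: 0.0148
finger_force: 49.8
```

apply_moves(
  series=[0,0,0.148,-0.0169,0.0087,0,0,0,0,0.148,-0.0169,0.0087,0,0,0,0,0.148,-0.0169,0.0087,0,0,0,0,0.148,-0.0169,0.0087,0,0,0,0,0.148,-0.0169,0.0087,0,0],
)

```text
clock: 7.8
eef_pos: [0.4833, 0.2778, 0.2269]
eef_rot: [[-0.937, 0.35, -0.002], [0.35, 0.937, -0.002], [0.001, -0.002, -1.0]]
force: [-0.3, 0.2, -1.4]
gripper_width: 0.0142
finger_force: 49.8
```

apply_moves(
  series=[0,0,0.148,-0.0169,0.0087,-0.01,0,0,0,0.148,-0.0169,0.0087,-0.01,0,0,0,0.148,-0.0169,0.0087,0,0,0,0,0,0,0,0,0,0,0,0,0,0,0,0],
)

```text
clock: 8.22
eef_pos: [0.4329, 0.3042, 0.2072]
eef_rot: [[-1.0, 0.013, -0.001], [0.013, 1.0, -0.001], [0.001, -0.001, -1.0]]
force: [1.0, -1.0, -1.6]
gripper_width: 0.0146
finger_force: 49.7
```

```bash
python3 - <<'E'
from h import *
s=arm.state(); print(s['clock'],s['eef_pos'],s['eef_rot'][:,1],s['joints'])
shot('wrist','w4');shot('top','t4');shot('side','s4');look('wrist',['old0','return_rack']);look('top',['old0','return_rack']);look('side',['old0','return_rack'])
E
```

```text
8.2167 [0.4328806  0.30415213 0.20724089] [ 0.01314361  0.9999129  -0.00119926] [-0.95842196  0.09990242  0.28153743  1.80286085 -0.0292666   1.24476283
  0.88886431]
wrist old0 [(0.92, [0.437, 0.307, 0.138]), (0.71, [0.664, -0.122, 0.018])]
wrist return_rack [(0.96, [0.436, 0.253, 0.002])]
top old0 [(0.59, [0.434, 0.304, 0.144]), (0.58, [0.669, -0.118, 0.013]), (0.54, [0.66, 0.034, 0.014])]
top return_rack [(0.57, [0.438, 0.25, -0.001])]
side old0 [(0.93, [0.665, -0.12, 0.014]), (0.86, [0.66, 0.034, 0.014])]
side return_rack [(0.76, [0.435, 0.25, 0.001]), (0.49, [0.45, 0.02, 0.058])]
```

View pics/w4.png

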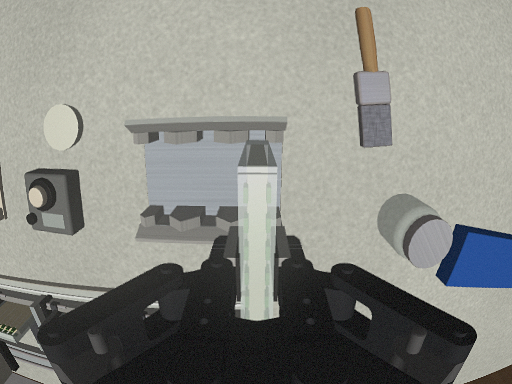

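The slot gap shows at about (258,133), right behind the held plate (column 257), so y is aligned. I nudge x by +3 mm and descend.

apply_moves(
  series=[0,0,0,0.003,0,-0.02,0,0,0,0,0,0,-0.025,0,0,0,0,0,0,-0.025,0,0,0,0,0,0,-0.015,0],
)

```text
clock: 9.0
eef_pos: [0.4364, 0.3032, 0.121]
eef_rot: [[-1.0, 0.015, -0.002], [0.015, 1.0, -0.002], [0.002, -0.002, -1.0]]
force: [0.4, -0.0, -0.8]
gripper_width: 0.0144
finger_force: 49.6
```

apply_moves(
  series=[0,0,0,0,0,-0.012,0,0,0,0,0,0,-0.012,0,0,0,0,0,0,-0.008,0,0,0,0,0,0,-0.006,0,0,0,0,0,0,0,0],
)

```text
clock: 9.42
eef_pos: [0.4368, 0.3037, 0.0845]
eef_rot: [[-1.0, 0.014, -0.001], [0.014, 1.0, -0.001], [0.001, -0.001, -1.0]]
force: [-0.1, 0.5, -1.0]
gripper_width: 0.0143
finger_force: 49.7
```

apply_moves(
  series=[0,0,0,0,0,-0.004,0,0,0,0,0,0,-0.004,0,0,0,0,0,0,-0.002,0,0,0,0,0,0,0,0],
)

```text
clock: 9.75
eef_pos: [0.4372, 0.304, 0.0753]
eef_rot: [[-1.0, 0.014, 0.0], [0.014, 1.0, 0.0], [-0.0, 0.0, -1.0]]
force: [-0.1, 0.3, -1.6]
gripper_width: 0.0147
finger_force: 49.9
```

apply_moves(
  series=[0,0,0,0,0,-0.0015,0,0,0,0,0,0,0,0.4,0,0,0,0,0,0,0.4,0,0,0,0,0,0,0.4],
)

```text
clock: 10.08
eef_pos: [0.4372, 0.304, 0.074]
eef_rot: [[-1.0, 0.014, 0.0], [0.014, 1.0, 0.0], [-0.0, 0.0, -1.0]]
force: [0.3, 0.4, -0.2]
gripper_width: 0.0345
finger_force: 0.0
```

apply_moves(
  series=[0,0,0,0,0,0.02,0.4,0,0,0,0,0,0.04,0.4,0,0,0,0,0,0.04,0.4,0,0,0,0,0,0.02,0.4,0,0,0,0,0,0,0.4],
)

```text
clock: 10.5
eef_pos: [0.4393, 0.3055, 0.1993]
eef_rot: [[-1.0, 0.014, 0.006], [0.015, 1.0, 0.006], [-0.006, 0.006, -1.0]]
force: [1.1, -0.2, 0.9]
gripper_width: 0.0342
finger_force: 0.0
```

```bash
python3 - <<'E'
from h import *
s=arm.state(); print(s['clock'],s['eef_pos'],s['eef_rot'][:,1])
shot('top','t5');shot('wrist','w5');look('top',['old0','return_rack']);look('wrist',['old0','return_rack'])
E
```

```text
10.5 [0.43925894 0.30551951 0.19927593] [0.01449242 0.99987748 0.00591549]
top old0 [(0.69, [0.662, 0.03, -0.003]), (0.67, [0.658, 0.037, 0.017]), (0.61, [0.437, 0.303, 0.011]), (0.6, [0.669, -0.119, 0.015])]
top return_rack []
wrist old0 [(0.87, [0.664, -0.121, 0.017]), (0.82, [0.441, 0.307, 0.009])]
wrist return_rack [(0.75, [0.44, 0.252, -0.001])]
```

apply_moves(
  series=[0,0,-0.148,0.0172,-0.0207,0.001,0.5,0,0,-0.148,0.0172,-0.0207,0.001,0.5,0,0,-0.148,0.0172,-0.0207,0.001,0.5,0,0,-0.148,0.0172,-0.0207,0.001,0.5,0,0,-0.148,0.0172,-0.0207,0.001,0.5],
)

```text
clock: 11.22
eef_pos: [0.5233, 0.1991, 0.1978]
eef_rot: [[-0.825, 0.566, -0.001], [0.566, 0.825, -0.001], [0.001, -0.002, -1.0]]
force: [0.3, 0.4, -0.1]
gripper_width: 0.0428
finger_force: 0.0
```

apply_moves(
  series=[0,0,-0.148,0.0172,-0.0207,0,0.5,0,0,-0.148,0.0172,-0.0207,0,0.5,0,0,-0.148,0.0172,-0.0207,0,0.5,0,0,-0.148,0.0172,-0.0207,0,0.5,0,0,-0.148,0.0172,-0.0207,0,0.5],
)

```text
clock: 11.63
eef_pos: [0.6093, 0.0957, 0.1977]
eef_rot: [[-0.379, 0.925, -0.002], [0.925, 0.379, -0.001], [-0.0, -0.002, -1.0]]
force: [0.5, 1.0, 0.8]
gripper_width: 0.0426
finger_force: 0.0
```

apply_moves(
  series=[0,0,-0.148,0.0172,-0.0207,0,0.5,0,0,-0.148,0.0172,-0.0207,0,0.5,0,0,-0.145,0.0172,-0.0207,0,0.5,0,0,0,0,0,0,0.5,0,0,0,0,0,0,0.5],
)

```text
clock: 12.05
eef_pos: [0.6607, 0.0327, 0.1973]
eef_rot: [[-0.045, 0.999, -0.002], [0.999, 0.045, -0.002], [-0.002, -0.002, -1.0]]
force: [0.7, 0.2, 0.4]
gripper_width: 0.0427
finger_force: 0.0
```

apply_moves(
  series=[0,0,0,0,0.002,-0.03,0.5,0,0,0,0,0,-0.035,0.5,0,0,0,0,0,-0.035,0.5,0,0,0,0,0,-0.019,0.5,0,0,0,0,0,0,0.5],
)

```text
clock: 12.47
eef_pos: [0.6567, 0.0384, 0.0742]
eef_rot: [[-0.051, 0.999, -0.009], [0.999, 0.051, -0.001], [-0.0, -0.009, -1.0]]
force: [-1.7, 0.0, 0.2]
gripper_width: 0.0425
finger_force: 0.0
```

apply_moves(
  series=[0,0,0,0,0,0,0,0,0,0,0,0,0,0,0,0,0,0,0,0,0,0,0,0,0,0,0,0,0,0,0,0,0,0,0],
)

```text
clock: 12.88
eef_pos: [0.6616, 0.0373, 0.0817]
eef_rot: [[-0.048, 0.999, 0.002], [0.999, 0.048, 0.001], [0.001, 0.002, -1.0]]
force: [-2.5, 1.8, 7.6]
gripper_width: 0.0142
finger_force: 53.9
```

apply_moves(
  series=[0,0,0,0,0,0.02,0,0,0,0,0,0,0.025,0,0,0,0,0,0,0.03,0,0,0,0,0,0,0.03,0,0,0,0,0,0,0.035,0],
)

```text
clock: 13.3
eef_pos: [0.6601, 0.0369, 0.2208]
eef_rot: [[-0.048, 0.999, -0.001], [0.999, 0.048, -0.0], [-0.0, -0.001, -1.0]]
force: [0.0, 1.5, -0.6]
gripper_width: 0.0144
finger_force: 52.7
```

```bash
python3 - <<'E'
from h import *
s=arm.state(); print(s['clock'],s['eef_pos'],s['eef_rot'][:,1],s['force'])
shot('wrist','w6');shot('side','s6');shot('top','t6');look('wrist',['old0','return_rack']);look('side',['old0','return_rack']);look('top',['return_rack'])
E
```

```text
13.3 [0.66008326 0.03687145 0.22080465] [ 9.98856747e-01  4.77949064e-02 -9.20165862e-04] [ 0.01165206  1.52736321 -0.61166646]
wrist old0 [(0.71, [0.658, 0.03, 0.153])]
wrist return_rack [(0.93, [0.437, 0.252, 0.003])]
side old0 [(0.75, [0.661, 0.035, 0.159]), (0.65, [0.438, 0.303, 0.007])]
side return_rack [(0.6, [0.437, 0.247, -0.002])]
top return_rack [(0.91, [0.439, 0.249, 0.0])]
```

apply_moves(
  series=[0,0,0.148,-0.0173,0.0164,0,0,0,0,0.148,-0.0173,0.0164,0,0,0,0,0.148,-0.0173,0.0164,0,0,0,0,0.148,-0.0173,0.0164,0,0,0,0,0.148,-0.0173,0.0164,0,0],
)

```text
clock: 14.12
eef_pos: [0.5728, 0.1194, 0.2187]
eef_rot: [[-0.593, 0.805, -0.002], [0.805, 0.593, -0.001], [0.0, -0.002, -1.0]]
force: [-0.7, 1.0, -1.5]
gripper_width: 0.0143
finger_force: 52.8
```

apply_moves(
  series=[0,0,0.148,-0.0173,0.0164,0,0,0,0,0.148,-0.0173,0.0164,0,0,0,0,0.148,-0.0173,0.0164,0,0,0,0,0.148,-0.0173,0.0164,0,0,0,0,0.148,-0.0173,0.0164,0,0],
)

```text
clock: 14.53
eef_pos: [0.4863, 0.2013, 0.2189]
eef_rot: [[-0.938, 0.347, -0.001], [0.347, 0.938, -0.001], [0.001, -0.001, -1.0]]
force: [0.7, 1.1, -0.6]
gripper_width: 0.0142
finger_force: 52.8
```

apply_moves(
  series=[0,0,0.148,-0.0173,0.0164,-0.01,0,0,0,0.148,-0.0173,0.0164,-0.01,0,0,0,0.148,-0.0173,0.0164,0,0,0,0,0,0,0,0,0,0,0,0,0,0,0,0],
)

```text
clock: 14.95
eef_pos: [0.4346, 0.2507, 0.199]
eef_rot: [[-1.0, 0.01, -0.001], [0.01, 1.0, -0.001], [0.001, -0.001, -1.0]]
force: [0.8, -0.8, -1.8]
gripper_width: 0.0146
finger_force: 52.8
```

```bash
python3 - <<'E'
from h import *
s=arm.state(); print(s['clock'],s['eef_pos'],s['eef_rot'][:,1])
shot('wrist','w7');shot('side','s7');shot('top','t7');look('wrist',['old0','return_rack']);look('side',['old0','return_rack']);look('top',['old0','return_rack'])
E
```

```text
14.95 [0.43459782 0.25067273 0.19899222] [ 9.83991745e-03  9.99951153e-01 -9.31127603e-04]
wrist old0 [(0.66, [0.44, 0.306, 0.008]), (0.64, [0.438, 0.246, 0.131]), (0.56, [0.663, -0.122, 0.012])]
wrist return_rack []
side old0 [(0.79, [0.437, 0.251, 0.134]), (0.76, [0.665, -0.122, 0.012]), (0.69, [0.436, 0.301, 0.01])]
side return_rack [(0.61, [0.437, 0.249, -0.002])]
top old0 [(0.9, [0.666, -0.117, 0.013])]
top return_rack [(0.85, [0.439, 0.25, 0.001])]
```

View pics/w7.png

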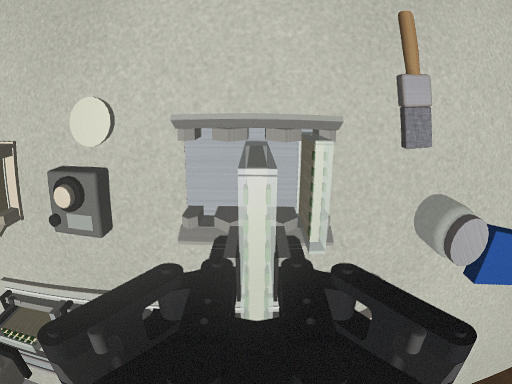

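The first old plate stands in the +y slot at (318,190). The held plate, at column 257, is over the middle slot, so I lower it and release.

apply_moves(
  series=[0,0,0,0,0,-0.02,0,0,0,0,0,0,-0.025,0,0,0,0,0,0,-0.025,0,0,0,0,0,0,-0.012,0,0,0,0,0,0,-0.01,0],
)

```text
clock: 15.82
eef_pos: [0.4353, 0.2495, 0.1063]
eef_rot: [[-1.0, 0.012, -0.001], [0.012, 1.0, -0.001], [0.001, -0.001, -1.0]]
force: [0.2, -0.1, -1.2]
gripper_width: 0.0144
finger_force: 52.7
```

apply_moves(
  series=[0,0,0,0,0,-0.01,0,0,0,0,0,0,-0.008,0,0,0,0,0,0,-0.006,0,0,0,0,0,0,-0.004,0,0,0,0,0,0,0,0],
)

```text
clock: 16.23
eef_pos: [0.4356, 0.2499, 0.0793]
eef_rot: [[-1.0, 0.012, -0.0], [0.012, 1.0, -0.0], [0.0, -0.0, -1.0]]
force: [-0.5, -0.3, -1.4]
gripper_width: 0.0139
finger_force: 52.7
```

apply_moves(
  series=[0,0,0,0,0,-0.004,0,0,0,0,0,0,-0.001,0,0,0,0,0,0,0,0.4,0,0,0,0,0,0,0.4,0,0,0,0,0,0,0.4],
)

```text
clock: 16.65
eef_pos: [0.436, 0.2502, 0.0751]
eef_rot: [[-1.0, 0.012, 0.0], [0.012, 1.0, 0.0], [-0.0, 0.0, -1.0]]
force: [0.5, 0.5, -0.2]
gripper_width: 0.0342
finger_force: 0.0
```

apply_moves(
  series=[0,0,0,0,0,0.02,0.4,0,0,0,0,0,0.04,0.4,0,0,0,0,0,0.04,0.4,0,0,0,0,0,0.02,0.4,0,0,0,0,0,0,0.4],
)

```text
clock: 17.07
eef_pos: [0.4381, 0.2515, 0.2002]
eef_rot: [[-1.0, 0.012, 0.006], [0.012, 1.0, 0.006], [-0.006, 0.006, -1.0]]
force: [-0.3, 0.1, -0.2]
gripper_width: 0.034
finger_force: 0.0
```

apply_moves(
  series=[0,0,-0.148,0.0178,-0.0285,0,0.5,0,0,-0.148,0.0178,-0.0285,0,0.5,0,0,-0.148,0.0178,-0.0285,0,0.5,0,0,-0.148,0.0178,-0.0285,0,0.5,0,0,-0.148,0.0178,-0.0285,0,0.5],
)

```text
clock: 17.48
eef_pos: [0.5252, 0.1061, 0.1946]
eef_rot: [[-0.826, 0.563, 0.0], [0.563, 0.826, 0.0], [0.0, 0.0, -1.0]]
force: [0.1, 0.2, -0.6]
gripper_width: 0.0427
finger_force: 0.0
```

apply_moves(
  series=[0,0,-0.148,0.0178,-0.0285,0,0.5,0,0,-0.148,0.0178,-0.0285,0,0.5,0,0,-0.148,0.0178,-0.0285,0,0.5,0,0,-0.148,0.0178,-0.0285,0,0.5,0,0,-0.148,0.0178,-0.0285,0,0.5],
)

```text
clock: 17.9
eef_pos: [0.6143, -0.0363, 0.1944]
eef_rot: [[-0.381, 0.924, -0.0], [0.924, 0.381, -0.0], [0.0, -0.0, -1.0]]
force: [0.5, 1.0, 0.6]
gripper_width: 0.0429
finger_force: 0.0
```

apply_moves(
  series=[0,0,-0.148,0.0178,-0.0285,0,0.5,0,0,-0.148,0.0178,-0.0285,0,0.5,0,0,-0.148,0.0178,-0.0285,0,0.5,0,0,0,0,0,0,0.5,0,0,0,0,0,0,0.5],
)

```text
clock: 18.32
eef_pos: [0.667, -0.1231, 0.1936]
eef_rot: [[-0.044, 0.999, -0.002], [0.999, 0.044, -0.002], [-0.002, -0.002, -1.0]]
force: [-0.8, -0.4, -0.1]
gripper_width: 0.0425
finger_force: 0.0
```

```bash
python3 - <<'E'
from h import *
s=arm.state(); print(s['clock'],s['eef_pos'],s['eef_rot'][:,1],s['joints'])
shot('wrist','w8');shot('top','t8');look('wrist',['old0']);look('top',['old0','return_rack'])
E
```

```text
18.3167 [ 0.66701267 -0.12307349  0.19363397] [ 0.99902139  0.04419683 -0.00170221] [-0.40634684  0.49134616  0.7411614   1.46513756 -0.33310484  1.31573867
  0.40425666]
wrist old0 [(0.82, [0.666, -0.121, 0.014])]
top old0 [(0.73, [0.436, 0.301, 0.01]), (0.7, [0.44, 0.25, 0.008])]
top return_rack [(0.81, [0.439, 0.248, -0.0])]
```

apply_moves(
  series=[0,0,0,0,0.002,-0.03,0.5,0,0,0,0,0,-0.035,0.5,0,0,0,0,0,-0.03,0.5,0,0,0,0,0,-0.016,0.5,0,0,0,0,0,0,0.5],
)

```text
clock: 18.98
eef_pos: [0.6647, -0.1163, 0.0798]
eef_rot: [[-0.05, 0.999, -0.006], [0.999, 0.05, 0.001], [0.002, -0.006, -1.0]]
force: [-0.4, -0.2, 0.2]
gripper_width: 0.0426
finger_force: 0.0
```

apply_moves(
  series=[0,0,0,0,0,0,0,0,0,0,0,0,0,0,0,0,0,0,0,0,0,0,0,0,0,0,0,0,0,0,0,0,0,0,0],
)

```text
clock: 19.4
eef_pos: [0.6679, -0.1184, 0.0858]
eef_rot: [[-0.048, 0.999, 0.002], [0.999, 0.048, 0.001], [0.001, 0.002, -1.0]]
force: [-3.3, 2.1, 7.6]
gripper_width: 0.014
finger_force: 52.2
```

apply_moves(
  series=[0,0,0,0,0,0.02,0,0,0,0,0,0,0.025,0,0,0,0,0,0,0.03,0,0,0,0,0,0,0.03,0,0,0,0,0,0,0.03,0],
)

```text
clock: 19.82
eef_pos: [0.6673, -0.1184, 0.2211]
eef_rot: [[-0.048, 0.999, 0.001], [0.999, 0.048, 0.0], [-0.0, 0.001, -1.0]]
force: [1.2, -0.2, -1.3]
gripper_width: 0.014
finger_force: 50.4
```

```bash
python3 - <<'E'
from h import *
s=arm.state(); print(s['clock'],s['eef_pos'],s['eef_rot'][:,1],s['force'])
shot('wrist','w9');shot('side','s9');look('wrist',['old0','return_rack']);look('side',['old0','return_rack'])
E
```

```text
19.8167 [ 0.66726026 -0.11844146  0.22106892] [0.99885243 0.04787881 0.00120393] [ 1.17552225 -0.15208046 -1.27620271]
wrist old0 [(0.61, [0.667, -0.122, 0.151])]
wrist return_rack []
side old0 [(0.96, [0.441, 0.256, 0.008]), (0.9, [0.67, -0.118, 0.154]), (0.53, [0.434, 0.303, 0.008]), (0.31, [0.659, 0.029, 0.0])]
side return_rack [(0.66, [0.439, 0.249, -0.0])]
```

apply_moves(
  series=[0,0,0.148,-0.0178,0.0242,0,0,0,0,0.148,-0.0178,0.0242,0,0,0,0,0.148,-0.0178,0.0242,0,0,0,0,0.148,-0.0178,0.0242,0,0,0,0,0.148,-0.0178,0.0242,0,0],
)

```text
clock: 20.53
eef_pos: [0.5766, 0.0037, 0.2175]
eef_rot: [[-0.593, 0.805, -0.002], [0.805, 0.593, -0.001], [0.001, -0.002, -1.0]]
force: [0.6, 0.5, -0.7]
gripper_width: 0.0143
finger_force: 50.5
```

apply_moves(
  series=[0,0,0.148,-0.0178,0.0242,0,0,0,0,0.148,-0.0178,0.0242,0,0,0,0,0.148,-0.0178,0.0242,0,0,0,0,0.148,-0.0178,0.0242,0,0,0,0,0.148,-0.0178,0.0242,0,0],
)

```text
clock: 20.95
eef_pos: [0.4875, 0.1244, 0.2178]
eef_rot: [[-0.938, 0.347, -0.001], [0.347, 0.938, -0.001], [0.001, -0.001, -1.0]]
force: [0.8, 0.4, -0.8]
gripper_width: 0.0144
finger_force: 50.5
```

apply_moves(
  series=[0,0,0.148,-0.0178,0.0242,0,0,0,0,0.148,-0.0178,0.0242,0,0,0,0,0.148,-0.0178,0.0242,0,0,0,0,0,0,0,0,0,0,0,0,0,0,0,0],
)

```text
clock: 21.37
eef_pos: [0.4344, 0.1973, 0.2179]
eef_rot: [[-1.0, 0.009, -0.001], [0.009, 1.0, -0.001], [0.001, -0.001, -1.0]]
force: [-0.2, -0.9, -0.7]
gripper_width: 0.014
finger_force: 50.4
```

```bash
python3 - <<'E'
from h import *
s=arm.state(); print(s['clock'],s['eef_pos'],s['eef_rot'][:,1])
shot('wrist','w10');shot('side','s10');shot('top','t10');look('wrist',['old0','return_rack']);look('side',['old0','return_rack']);look('top',['old0','return_rack'])
E
```

```text
21.3667 [0.4343964  0.19728105 0.21787671] [ 8.57079101e-03  9.99962901e-01 -8.59558803e-04]
wrist old0 [(0.69, [0.436, 0.196, 0.148]), (0.6, [0.44, 0.249, 0.008]), (0.57, [0.443, 0.308, 0.009])]
wrist return_rack []
side old0 [(0.79, [0.442, 0.254, 0.009]), (0.58, [0.437, 0.198, 0.144])]
side return_rack [(0.91, [0.437, 0.248, 0.001]), (0.45, [0.32, 0.442, 0.003])]
top old0 []
top return_rack [(0.44, [0.499, 0.496, 0.0])]
```

View pics/w10.png

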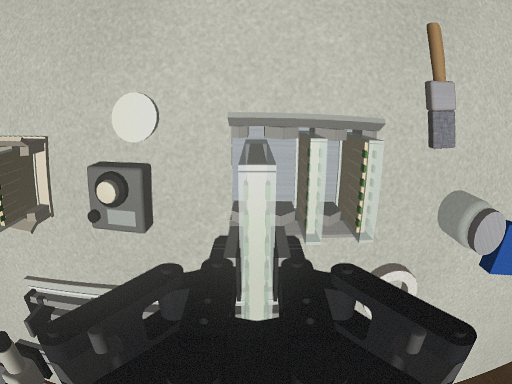

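Two old plates stand in the rack at (312,185) and (358,185). The held plate is over the third slot, whose gap is at about (256,131). I lower it.

apply_moves(
  series=[0,0,0,0.001,-0.001,-0.025,0,0,0,0,0,0,-0.03,0,0,0,0,0,0,-0.025,0,0,0,0,0,0,-0.012,0,0,0,0,0,0,-0.012,0],
)

```text
clock: 22.23
eef_pos: [0.4366, 0.1948, 0.1136]
eef_rot: [[-1.0, 0.013, -0.001], [0.013, 1.0, -0.001], [0.001, -0.001, -1.0]]
force: [0.3, 1.4, 5.3]
gripper_width: 0.0143
finger_force: 50.7
```

apply_moves(
  series=[0,0,0,0,0,-0.01,0,0,0,0,0,0,-0.008,0,0,0,0,0,0,-0.006,0,0,0,0,0,0,-0.004,0,0,0,0,0,0,0,0],
)

```text
clock: 22.65
eef_pos: [0.4364, 0.1951, 0.0862]
eef_rot: [[-1.0, 0.012, -0.001], [0.012, 1.0, -0.0], [0.001, -0.0, -1.0]]
force: [-2.2, 1.1, -2.0]
gripper_width: 0.0143
finger_force: 50.3
```

apply_moves(
  series=[0,0,0,0,0,-0.004,0,0,0,0,0,0,-0.003,0,0,0,0,0,0,0,0.4,0,0,0,0,0,0,0.4,0,0,0,0,0,0,0.4],
)

```text
clock: 23.07
eef_pos: [0.4376, 0.1951, 0.0802]
eef_rot: [[-1.0, 0.012, 0.001], [0.012, 1.0, 0.0], [-0.001, 0.0, -1.0]]
force: [0.7, 0.2, -0.1]
gripper_width: 0.0339
finger_force: 0.0
```

apply_moves(
  series=[0,0,0,0,0,0.02,0.4,0,0,0,0,0,0.04,0.4,0,0,0,0,0,0.04,0.4,0,0,0,0,0,0.02,0.4,0,0,0,0,0,0,0.4],
)

```text
clock: 23.48
eef_pos: [0.4396, 0.1963, 0.2052]
eef_rot: [[-1.0, 0.012, 0.007], [0.012, 1.0, 0.005], [-0.007, 0.005, -1.0]]
force: [-0.0, 0.2, 1.2]
gripper_width: 0.034
finger_force: 0.0
```

apply_moves(
  series=[0,0,-0.01,0,-0.0335,0,0.5,0,0,-0.01,0,-0.0335,0,0.5,0,0,-0.01,0,-0.0335,0,0.5,0,0,-0.01,0,-0.0335,0,0.5,0,0,-0.01,0,-0.0335,0,0.5],
)

```text
clock: 23.9
eef_pos: [0.4367, 0.0259, 0.1997]
eef_rot: [[-0.999, 0.052, 0.001], [0.052, 0.999, 0.0], [-0.001, 0.0, -1.0]]
force: [0.3, 0.1, -1.2]
gripper_width: 0.0425
finger_force: 0.0
```

apply_moves(
  series=[0,0,-0.01,0,-0.0335,0,0.5,0,0,-0.01,0,-0.0335,0,0.5,0,0,-0.01,0,-0.0335,0,0.5,0,0,-0.01,0,-0.0335,0,0.5,0,0,-0.01,0,-0.0335,0,0.5],
)

```text
clock: 24.32
eef_pos: [0.4366, -0.1418, 0.1999]
eef_rot: [[-0.996, 0.091, 0.001], [0.091, 0.996, 0.0], [-0.001, 0.0, -1.0]]
force: [1.7, -0.6, -0.4]
gripper_width: 0.0427
finger_force: 0.0
```

apply_moves(
  series=[0,0,0,0,0,0,0.5,0,0,0,0,0,0,0.5],
)

```text
clock: 24.48
eef_pos: [0.4366, -0.1418, 0.1998]
eef_rot: [[-0.996, 0.095, 0.001], [0.095, 0.996, -0.0], [-0.001, -0.0, -1.0]]
force: [-0.2, 0.4, 0.3]
gripper_width: 0.0426
finger_force: 0.0
```

```bash
python3 - <<'E'
from h import *
s=arm.state(); print(s['clock'],s['eef_pos'],s['eef_rot'][:,1],s['joints'])
m=viewer.camera_model('wrist');print(m['extrinsics'].tolist())
shot('wrist','w11');shot('side','s11');shot('top','t11');look('wrist',['new0','rack']);look('side',['new0','old0','return_rack']);look('top',['old0','new0','return_rack','start_top'])
E
```

```text
24.4833 [ 0.43658891 -0.14183557  0.19976466] [ 9.45426832e-02  9.95520788e-01 -2.05961155e-04] [-0.59533812 -0.10158786  0.77980595  1.98293169  0.07585788  1.23129507
  1.63273563]
[[0.0943832054842124, 0.995535939186948, -6.564821449016573e-05, 0.10037066387767805], [0.9586368797861953, -0.0908671502878705, 0.26973782402983676, -0.45754718623810814], [0.2685277327136149, -0.02552165327177479, -0.9629337993745793, 0.22654645964368547], [0.0, 0.0, 0.0, 1.0]]
wrist new0 [(0.86, [0.435, -0.194, 0.007]), (0.8, [0.434, -0.245, 0.007]), (0.76, [0.444, -0.14, 0.009])]
wrist rack [(0.61, [0.434, -0.225, -0.001])]
side new0 [(0.96, [0.435, -0.194, 0.013]), (0.81, [0.444, -0.14, 0.009]), (0.64, [0.427, -0.248, 0.009])]
side old0 [(0.61, [0.434, 0.304, 0.012]), (0.6, [0.438, 0.197, 0.004]), (0.44, [0.439, 0.252, 0.008])]
side return_rack [(0.78, [0.435, 0.249, 0.001])]
top old0 [(0.85, [0.44, 0.25, 0.01]), (0.58, [0.447, 0.198, 0.007])]
top new0 [(0.59, [0.438, -0.14, 0.01])]
top return_rack [(0.59, [0.437, 0.249, -0.001])]
top start_top [(0.62, [0.454, 0.024, 0.055])]
```

View pics/w11.png

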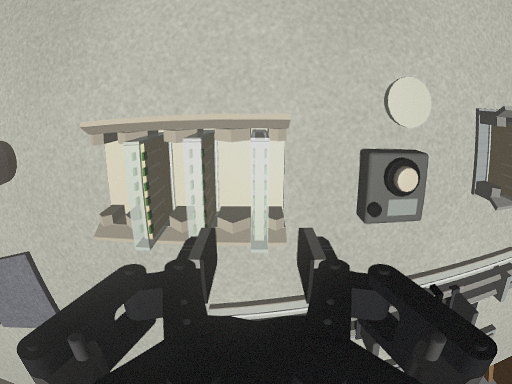

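All three new plates stand in the rack at columns 145, 200 and 260. Plate 0 runs straight down column 260, parallel to the fingers, so the yaw of 0.095 is right. I grasp it.

apply_moves(
  series=[0,0,0,0.004,0.002,-0.03,0.5,0,0,0,0,0,-0.035,0.5,0,0,0,0,0,-0.03,0.5,0,0,0,0,0,-0.02,0.5,0,0,0,0,0,-0.009,0.5],
)

```text
clock: 25.5
eef_pos: [0.4391, -0.1376, 0.0733]
eef_rot: [[-0.996, 0.09, -0.004], [0.09, 0.996, -0.001], [0.004, -0.001, -1.0]]
force: [-0.3, 0.6, 0.4]
gripper_width: 0.0424
finger_force: 0.0
```

apply_moves(
  series=[0,0,0,0,0,0,0.5,0,0,0,0,0,0,0,0,0,0,0,0,0,0,0,0,0,0,0,0,0,0,0,0,0,0,0,0],
)

```text
clock: 25.92
eef_pos: [0.4419, -0.1383, 0.0772]
eef_rot: [[-0.996, 0.091, 0.003], [0.091, 0.996, 0.0], [-0.003, 0.0, -1.0]]
force: [-1.3, -1.8, 7.9]
gripper_width: 0.0142
finger_force: 51.8
```

apply_moves(
  series=[0,0,0,0,0,0,0,0,0,0,0,0,0,0],
)

```text
clock: 26.08
eef_pos: [0.4419, -0.1383, 0.0772]
eef_rot: [[-0.996, 0.091, 0.003], [0.091, 0.996, 0.0], [-0.002, 0.0, -1.0]]
force: [-1.0, -0.8, 8.1]
gripper_width: 0.0144
finger_force: 51.9
```

apply_moves(
  series=[0,0,0,0,0,0.02,0,0,0,0,0,0,0.03,0,0,0,0,0,0,0.03,0,0,0,0,0,0,0.03,0,0,0,0,0,0,0.03,0],
)

```text
clock: 26.5
eef_pos: [0.4406, -0.138, 0.2179]
eef_rot: [[-0.996, 0.091, 0.001], [0.091, 0.996, 0.001], [-0.001, 0.001, -1.0]]
force: [1.6, 0.4, -2.1]
gripper_width: 0.014
finger_force: 50.6
```

apply_moves(
  series=[0,0,0,0,0,0.02,0,0,0,0,0,0,0,0],
)

```text
clock: 26.67
eef_pos: [0.4428, -0.1383, 0.2404]
eef_rot: [[-0.996, 0.09, 0.007], [0.09, 0.996, 0.001], [-0.007, 0.002, -1.0]]
force: [0.2, -1.2, -0.5]
gripper_width: 0.0145
finger_force: 50.8
```

```bash
python3 - <<'E'
from h import *
s=arm.state(); print(s['clock'],s['eef_pos'],s['eef_rot'][:,1],s['joints'])
shot('wrist','w12');shot('side','s12');look('wrist',['new0']);look('side',['new0'])
E
```

```text
26.6667 [ 0.44284914 -0.13827669  0.24041624] [0.09048467 0.99589574 0.0020479 ] [-0.62519387 -0.13611755  0.77859178  1.91838436  0.0961271   1.31442996
  1.60515651]
wrist new0 [(0.87, [0.441, -0.139, 0.172]), (0.81, [0.433, -0.249, 0.004]), (0.8, [0.434, -0.192, 0.008])]
side new0 [(0.93, [0.435, -0.194, 0.01]), (0.85, [0.43, -0.247, 0.006]), (0.75, [0.442, -0.138, 0.167])]
```

apply_moves(
  series=[0,0,-0.152,0.0187,0.0025,0,0,0,0,-0.152,0.0187,0.0025,0,0,0,0,-0.152,0.0187,0.0025,0,0,0,0,-0.152,0.0187,0.0025,0,0,0,0,-0.152,0.0187,0.0025,0,0],
)

```text
clock: 27.28
eef_pos: [0.5345, -0.1252, 0.2343]
eef_rot: [[-0.769, 0.639, -0.002], [0.639, 0.769, -0.0], [0.001, -0.002, -1.0]]
force: [0.2, 0.3, -1.9]
gripper_width: 0.0143
finger_force: 50.6
```

apply_moves(
  series=[0,0,-0.152,0.0187,0.0025,0,0,0,0,-0.152,0.0187,0.0025,0,0,0,0,-0.152,0.0187,0.0025,0,0,0,0,-0.152,0.0187,0.0025,0,0,0,0,-0.152,0.0187,0.0025,0,0],
)

```text
clock: 27.7
eef_pos: [0.628, -0.1126, 0.234]
eef_rot: [[-0.277, 0.961, -0.003], [0.961, 0.277, -0.0], [0.0, -0.003, -1.0]]
force: [0.6, -0.2, -1.2]
gripper_width: 0.0143
finger_force: 50.5
```

apply_moves(
  series=[0,0,-0.152,0.0187,0.0025,0,0,0,0,-0.152,0.0187,0.0025,0,0,0,0,0,0,0,-0.02,0,0,0,0,0,0,0,0,0,0,0,0,0,0,0],
)

```text
clock: 28.12
eef_pos: [0.6638, -0.108, 0.2136]
eef_rot: [[-0.048, 0.999, -0.005], [0.999, 0.048, -0.001], [-0.0, -0.005, -1.0]]
force: [-0.7, -1.1, -1.2]
gripper_width: 0.0146
finger_force: 50.4
```

```bash
python3 - <<'E'
from h import *
s=arm.state(); print(s['clock'],s['eef_pos'],s['eef_rot'][:,1],s['joints'])
shot('wrist','w13');shot('side','s13');look('wrist',['new0','station0']);look('side',['new0','station0'])
E
```

```text
28.1167 [ 0.66381311 -0.10795102  0.2135994 ] [ 0.99883706  0.04799072 -0.00462828] [-0.53140407  0.51885191  0.90916213  1.45673105 -0.40875739  1.36952421
  0.44455088]
wrist new0 [(0.93, [0.433, -0.248, 0.005]), (0.72, [0.436, -0.195, 0.007]), (0.62, [0.663, -0.108, 0.146])]
wrist station0 [(0.82, [0.657, 0.035, 0.015])]
side new0 [(0.79, [0.437, -0.193, 0.012]), (0.77, [0.661, -0.106, 0.148]), (0.69, [0.431, -0.248, 0.007])]
side station0 [(0.81, [0.653, 0.19, 0.013]), (0.68, [0.658, 0.036, 0.02]), (0.65, [0.438, 0.253, 0.008]), (0.61, [0.666, -0.123, 0.014])]
```

View pics/w13.png

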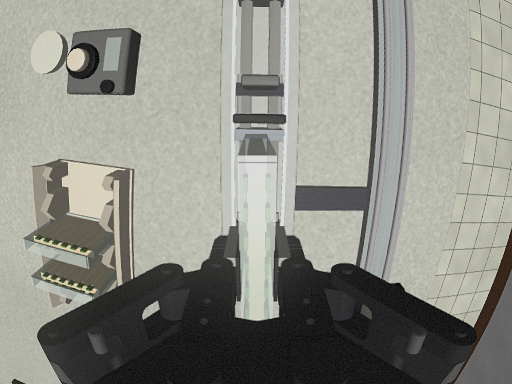

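The plate is held over the channel (plate column 257, channel about 260), with the stop of station C beyond it at row 130. I correct x by +3 mm, lower to just above the stop and push the jaw back.

apply_moves(
  series=[0,0,0,0.003,0,-0.03,0,0,0,0,0,0,-0.03,0,0,0,0,0,0,-0.018,0,0,0,0,0,0,0,0],
)

```text
clock: 28.75
eef_pos: [0.6661, -0.1069, 0.1341]
eef_rot: [[-0.048, 0.999, -0.005], [0.999, 0.048, 0.001], [0.001, -0.005, -1.0]]
force: [-0.1, -0.2, -1.3]
gripper_width: 0.0141
finger_force: 50.4
```

apply_moves(
  series=[0,0,0,0,-0.006,0,0,0,0,0,0,-0.007,0,0,0,0,0,0.001,-0.007,0,0,0,0,0,0,0,0,0,0,0,0,0,0,0,0],
)

```text
clock: 29.17
eef_pos: [0.6698, -0.1279, 0.1392]
eef_rot: [[-0.047, 0.999, 0.002], [0.999, 0.047, 0.001], [0.001, 0.002, -1.0]]
force: [-2.3, 6.5, 2.5]
gripper_width: 0.0142
finger_force: 50.9
```

apply_moves(
  series=[0,0,0,-0.001,0,-0.015,0,0,0,0,0,0,-0.012,0,0,0,0,0,0,-0.01,0,0,0,0,0,0,-0.008,0,0,0,0,0,0,0,0],
)

```text
clock: 29.58
eef_pos: [0.6678, -0.1269, 0.0923]
eef_rot: [[-0.048, 0.999, -0.001], [0.999, 0.048, 0.001], [0.002, -0.001, -1.0]]
force: [-1.9, 5.0, -4.0]
gripper_width: 0.0141
finger_force: 50.8
```

```bash
python3 - <<'E'
from h import *
s=arm.state(); print(s['clock'],s['eef_pos'],s['eef_rot'][:,1],s['force'])
shot('side','s14');look('side',['new0','station0'])
E
```

```text
29.5833 [ 0.66780607 -0.12690942  0.09225456] [ 0.99883253  0.04829354 -0.00114552] [-1.8706357   4.97346168 -3.96974548]
side new0 [(0.79, [0.669, -0.124, 0.024]), (0.66, [0.438, -0.196, 0.007])]
side station0 [(0.96, [0.666, -0.124, 0.013]), (0.96, [0.662, 0.036, 0.021]), (0.56, [0.653, 0.191, 0.011])]
```

apply_moves(
  series=[0,0,0,0,0,-0.005,0,0,0,0,0,0,-0.004,0,0,0,0,0,0,-0.002,0,0,0,0,0,0,0,0],
)

```text
clock: 30.07
eef_pos: [0.6681, -0.1272, 0.0832]
eef_rot: [[-0.048, 0.999, -0.0], [0.999, 0.048, 0.002], [0.002, -0.0, -1.0]]
force: [-5.9, 6.4, 6.3]
gripper_width: 0.0144
finger_force: 52.7
```

apply_moves(
  series=[0,0,0,0,0.003,-0.001,0,0,0,0,0,0.002,0,0,0,0,0,0,0,0,0],
)

```text
clock: 30.32
eef_pos: [0.6681, -0.1258, 0.0832]
eef_rot: [[-0.045, 0.999, 0.001], [0.999, 0.045, -0.003], [-0.003, 0.001, -1.0]]
force: [-5.7, -2.3, 10.0]
gripper_width: 0.0142
finger_force: 53.1
```

apply_moves(
  series=[0,0,0,0,0,0,0.35,0,0,0,0,0,0,0.4,0,0,0,0,0,0,0.4,0,0,0,0,0,0,0.4],
)

```text
clock: 30.65
eef_pos: [0.6685, -0.123, 0.0811]
eef_rot: [[-0.048, 0.999, 0.001], [0.999, 0.048, -0.0], [-0.0, 0.001, -1.0]]
force: [0.3, 0.2, -0.3]
gripper_width: 0.034
finger_force: 0.0
```

apply_moves(
  series=[0,0,0,0,0,0.02,0.4,0,0,0,0,0,0.035,0.4,0,0,0,0,0,0.035,0.4,0,0,0,0,0,0.03,0.4,0,0,0,0,0,0,0.4],
)

```text
clock: 31.07
eef_pos: [0.6708, -0.1243, 0.2077]
eef_rot: [[-0.048, 0.999, 0.009], [0.999, 0.048, -0.001], [-0.002, 0.009, -1.0]]
force: [0.1, -0.3, 0.2]
gripper_width: 0.0341
finger_force: 0.0
```

```bash
python3 - <<'E'
from h import *
s=arm.state(); print(s['clock'],s['eef_pos'],s['eef_rot'][:,1],s['force'])
im=shot('wrist','w15');cv2.imwrite('pics/w15c.png',cv2.resize(im[60:300,160:360,::-1],None,fx=2.4,fy=2.4))
shot('side','s15');look('side',['new0','station0']);look('wrist',['new0'])
E
```

```text
31.0667 [ 0.67079877 -0.12433663  0.20770246] [0.99883164 0.04752283 0.00877119] [ 0.13050781 -0.31924696  0.17315544]
side new0 [(0.8, [0.434, -0.194, 0.012]), (0.68, [0.665, -0.121, 0.014]), (0.63, [0.43, -0.247, 0.007])]
side station0 [(0.9, [0.654, 0.192, 0.013]), (0.78, [0.662, 0.034, 0.02]), (0.66, [0.429, -0.246, 0.007]), (0.58, [0.668, -0.124, 0.012])]
wrist new0 [(0.88, [0.668, -0.12, 0.013]), (0.66, [0.433, -0.245, 0.007]), (0.65, [0.437, -0.194, 0.011])]
```

View pics/w15c.png

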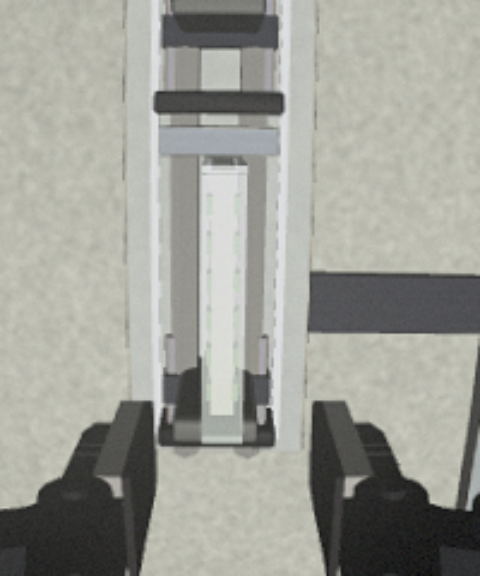

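The plate sits against the stop (crop row 155) with the jaw on its other edge (row 440), so it is clamped. Next is new plate 1.

apply_moves(
  series=[0,0,0.152,-0.0194,-0.0059,0,0.5,0,0,0.152,-0.0194,-0.0059,0,0.5,0,0,0.152,-0.0194,-0.0059,0,0.5,0,0,0.152,-0.0194,-0.0059,0,0.5,0,0,0.152,-0.0194,-0.0059,0,0.5],
)

```text
clock: 31.73
eef_pos: [0.5696, -0.1523, 0.1993]
eef_rot: [[-0.606, 0.795, -0.002], [0.795, 0.606, -0.0], [0.001, -0.002, -1.0]]
force: [0.3, -0.3, -0.0]
gripper_width: 0.0427
finger_force: 0.0
```

apply_moves(
  series=[0,0,0.152,-0.0194,-0.0059,0,0.5,0,0,0.152,-0.0194,-0.0059,0,0.5,0,0,0.152,-0.0194,-0.0059,0,0.5,0,0,0.152,-0.0194,-0.0059,0,0.5,0,0,0.152,-0.0194,-0.0059,0,0.5],
)

```text
clock: 32.15
eef_pos: [0.4727, -0.1818, 0.1997]
eef_rot: [[-0.948, 0.317, -0.002], [0.317, 0.948, -0.0], [0.002, -0.001, -1.0]]
force: [-0.0, -0.4, 0.3]
gripper_width: 0.0426
finger_force: 0.0
```

apply_moves(
  series=[0,0,0.152,-0.0194,-0.0059,0,0.5,0,0,0.152,-0.0194,-0.0059,0,0.5,0,0,0,0,0,0,0.5,0,0,0,0,0,0,0.5],
)

```text
clock: 32.48
eef_pos: [0.4345, -0.1935, 0.2002]
eef_rot: [[-0.996, 0.092, -0.0], [0.092, 0.996, 0.001], [0.0, 0.001, -1.0]]
force: [0.7, 1.1, 0.6]
gripper_width: 0.0428
finger_force: 0.0
```

```bash
python3 - <<'E'
from h import *
s=arm.state(); print(s['clock'],s['eef_pos'],s['eef_rot'][:,1])
shot('wrist','w16');shot('side','s16');look('wrist',['new0']);look('side',['new0'])
E
```

```text
32.4833 [ 0.434504   -0.1935473   0.20020633] [0.09187862 0.99576947 0.00121867]
wrist new0 [(0.91, [0.432, -0.196, 0.005]), (0.68, [0.435, -0.248, 0.009])]
side new0 [(0.76, [0.432, -0.25, 0.005]), (0.69, [0.666, -0.12, 0.014]), (0.64, [0.433, -0.193, 0.011])]
```

apply_moves(
  series=[0,0,0,0.001,0,-0.03,0.5,0,0,0,0,0,-0.035,0.5,0,0,0,0,0,-0.03,0.5,0,0,0,0,0,-0.02,0.5,0,0,0,0,0,-0.009,0.5],
)

```text
clock: 33.1
eef_pos: [0.435, -0.1931, 0.0739]
eef_rot: [[-0.996, 0.09, -0.005], [0.09, 0.996, -0.001], [0.005, -0.001, -1.0]]
force: [0.5, -0.1, 0.2]
gripper_width: 0.0425
finger_force: 0.0
```

apply_moves(
  series=[0,0,0,0,0,0,0.5,0,0,0,0,0,0,0,0,0,0,0,0,0,0,0,0,0,0,0,0,0,0,0,0,0,0,0,0],
)

```text
clock: 33.52
eef_pos: [0.4376, -0.194, 0.0782]
eef_rot: [[-0.996, 0.09, 0.003], [0.09, 0.996, -0.0], [-0.003, 0.0, -1.0]]
force: [0.3, -0.4, 6.2]
gripper_width: 0.0144
finger_force: 49.6
```

apply_moves(
  series=[0,0,0,0,0,0,0,0,0,0,0,0,0,0],
)

```text
clock: 33.68
eef_pos: [0.4376, -0.194, 0.0782]
eef_rot: [[-0.996, 0.09, 0.003], [0.09, 0.996, -0.0], [-0.003, 0.0, -1.0]]
force: [-0.1, 0.4, 7.4]
gripper_width: 0.0143
finger_force: 49.9
```

apply_moves(
  series=[0,0,0,0,0,0.02,0,0,0,0,0,0,0.03,0,0,0,0,0,0,0.03,0,0,0,0,0,0,0.03,0,0,0,0,0,0,0.03,0],
)

```text
clock: 34.1
eef_pos: [0.436, -0.1939, 0.2187]
eef_rot: [[-0.996, 0.091, 0.001], [0.091, 0.996, 0.0], [-0.001, 0.001, -1.0]]
force: [0.9, 0.6, -1.9]
gripper_width: 0.0144
finger_force: 49.2
```

apply_moves(
  series=[0,0,0,0,0,0.02,0,0,0,0,0,0,0,0],
)

```text
clock: 34.27
eef_pos: [0.4383, -0.1944, 0.2413]
eef_rot: [[-0.996, 0.091, 0.007], [0.091, 0.996, 0.0], [-0.007, 0.001, -1.0]]
force: [-0.3, -0.3, -1.2]
gripper_width: 0.0143
finger_force: 49.4
```

```bash
python3 - <<'E'
from h import *
s=arm.state(); print(s['clock'],s['eef_pos'],s['eef_rot'][:,1],s['joints'])
shot('wrist','w17');shot('side','s17');look('wrist',['new0']);look('side',['new0','station0','old0'])
E
```

```text
34.2667 [ 0.43828102 -0.19441831  0.24130263] [0.09067655 0.99587985 0.00104157] [-0.51205326 -0.0879287   0.80751075  1.88637706  0.06317394  1.30975961
  1.75761522]
wrist new0 [(0.98, [0.436, -0.194, 0.17]), (0.68, [0.66, 0.035, 0.001]), (0.65, [0.435, -0.249, 0.003])]
side new0 [(0.84, [0.427, -0.245, 0.006]), (0.68, [0.666, -0.124, 0.015]), (0.64, [0.436, -0.192, 0.17]), (0.63, [0.666, -0.119, 0.013])]
side station0 [(0.73, [0.668, -0.124, 0.014]), (0.71, [0.662, 0.034, 0.021]), (0.67, [0.653, 0.191, 0.014])]
side old0 [(0.7, [0.438, 0.198, 0.007]), (0.69, [0.436, 0.302, 0.009]), (0.56, [0.438, 0.252, 0.008]), (0.34, [0.661, 0.031, 0.022])]
```

apply_moves(
  series=[0,0,-0.152,0.0187,0.02,0,0,0,0,-0.152,0.0187,0.02,0,0,0,0,-0.152,0.0187,0.02,0,0,0,0,-0.152,0.0187,0.02,0,0,0,0,-0.152,0.0187,0.02,0,0],
)

```text
clock: 34.98
eef_pos: [0.5302, -0.0927, 0.2357]
eef_rot: [[-0.769, 0.639, -0.002], [0.639, 0.769, -0.0], [0.001, -0.001, -1.0]]
force: [0.6, -0.3, -0.6]
gripper_width: 0.0143
finger_force: 49.2
```

apply_moves(
  series=[0,0,-0.152,0.0187,0.02,0,0,0,0,-0.152,0.0187,0.02,0,0,0,0,-0.152,0.0187,0.02,0,0,0,0,-0.152,0.0187,0.02,0,0,0,0,-0.152,0.0187,0.02,0,0],
)

```text
clock: 35.4
eef_pos: [0.6238, 0.0074, 0.2354]
eef_rot: [[-0.277, 0.961, -0.002], [0.961, 0.277, -0.001], [-0.0, -0.002, -1.0]]
force: [0.5, -1.2, -1.9]
gripper_width: 0.014
finger_force: 49.2
```

apply_moves(
  series=[0,0,-0.152,0.0187,0.02,0,0,0,0,-0.152,0.0187,0.02,0,0,0,0,0,0,0,-0.02,0,0,0,0,0,0,0,0,0,0,0,0,0,0,0],
)

```text
clock: 35.82
eef_pos: [0.6597, 0.046, 0.2148]
eef_rot: [[-0.048, 0.999, -0.004], [0.999, 0.048, -0.002], [-0.002, -0.004, -1.0]]
force: [0.5, -0.6, -1.0]
gripper_width: 0.0142
finger_force: 49.2
```

```bash
python3 - <<'E'
from h import *
s=arm.state(); print(s['clock'],s['eef_pos'],s['eef_rot'][:,1])
im=shot('wrist','w18');cv2.imwrite('pics/w18c.png',cv2.resize(im[60:300,160:360,::-1],None,fx=2.4,fy=2.4))
shot('side','s18');look('wrist',['new0']);look('side',['new0','station0'])
E
```

```text
35.8167 [0.65973887 0.04599393 0.21481012] [ 0.99883214  0.04814568 -0.00404312]
wrist new0 [(0.68, [0.657, 0.05, 0.147])]
side new0 [(0.88, [0.665, -0.12, 0.014]), (0.64, [0.432, -0.246, 0.005]), (0.6, [0.662, 0.049, 0.15])]
side station0 [(0.89, [0.668, -0.123, 0.012]), (0.78, [0.659, 0.037, 0.021]), (0.7, [0.653, 0.192, 0.011])]
```

View pics/w18c.png

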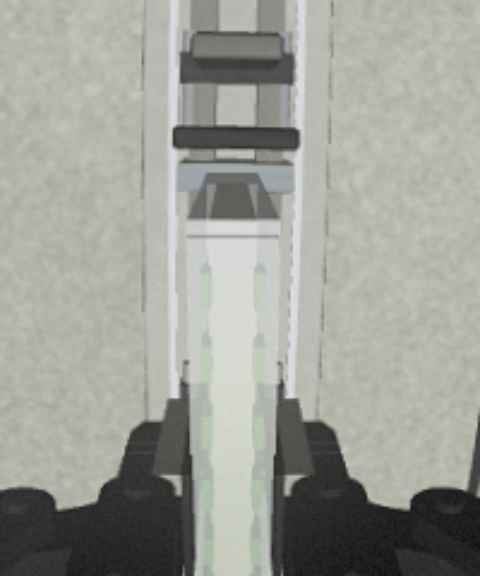

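The plate is over station B's channel (crop column 233 against a channel centre of about 237) and its +y edge overhangs the stop at row 175. I run the same insertion sequence.

apply_moves(
  series=[0,0,0,0.001,0,-0.03,0,0,0,0,0,0,-0.03,0,0,0,0,0,0,-0.018,0,0,0,0,0,0,0,0],
)

```text
clock: 36.4
eef_pos: [0.6594, 0.0463, 0.1353]
eef_rot: [[-0.048, 0.999, -0.005], [0.999, 0.048, -0.0], [-0.0, -0.006, -1.0]]
force: [-0.3, 0.1, -1.6]
gripper_width: 0.014
finger_force: 49.3
```

apply_moves(
  series=[0,0,0,0,-0.006,0,0,0,0,0,0,-0.007,0,0,0,0,0,0.001,-0.007,0,0,0,0,0,0,0,0,0,0,0,0,0,0,0,0],
)

```text
clock: 36.82
eef_pos: [0.6635, 0.0265, 0.1403]
eef_rot: [[-0.047, 0.999, 0.002], [0.999, 0.047, 0.002], [0.002, 0.002, -1.0]]
force: [-1.3, 5.4, 1.3]
gripper_width: 0.0144
finger_force: 49.8
```

apply_moves(
  series=[0,0,0,-0.001,-0.002,-0.015,0,0,0,0,0,0,-0.012,0,0,0,0,0,0,-0.01,0,0,0,0,0,0,-0.008,0,0,0,0,0,0,0,0],
)

```text
clock: 37.23
eef_pos: [0.6616, 0.0257, 0.0929]
eef_rot: [[-0.049, 0.999, -0.001], [0.999, 0.049, 0.001], [0.001, -0.001, -1.0]]
force: [-0.1, 6.1, -3.4]
gripper_width: 0.0146
finger_force: 50.2
```

apply_moves(
  series=[0,0,0,0,0,-0.005,0,0,0,0,0,0,-0.005,0,0,0,0,0,0,-0.002,0,0,0,0,0,0,0,0],
)

```text
clock: 37.57
eef_pos: [0.6623, 0.0256, 0.084]
eef_rot: [[-0.049, 0.999, 0.001], [0.999, 0.049, 0.002], [0.002, 0.001, -1.0]]
force: [-8.0, 6.7, 14.5]
gripper_width: 0.0144
finger_force: 53.2
```

apply_moves(
  series=[0,0,0,-0.001,0.003,0.001,0,0,0,0,0,0.002,0,0,0,0,0,0,0,0,0.35,0,0,0,0,0,0,0.4,0,0,0,0,0,0,0.4],
)

```text
clock: 37.98
eef_pos: [0.6608, 0.0282, 0.0828]
eef_rot: [[-0.047, 0.999, 0.0], [0.999, 0.047, -0.001], [-0.001, 0.0, -1.0]]
force: [-0.1, -0.4, 1.1]
gripper_width: 0.0343
finger_force: 0.0
```

apply_moves(
  series=[0,0,0,0,0,0.02,0.4,0,0,0,0,0,0.035,0.4,0,0,0,0,0,0.035,0.4,0,0,0,0,0,0.03,0.4,0,0,0,0,0,0,0.4],
)

```text
clock: 38.4
eef_pos: [0.6636, 0.0278, 0.2095]
eef_rot: [[-0.046, 0.999, 0.009], [0.999, 0.046, 0.0], [-0.0, 0.009, -1.0]]
force: [1.6, -0.6, -0.0]
gripper_width: 0.0344
finger_force: 0.0
```

```bash
python3 - <<'E'
from h import *
s=arm.state(); print(s['clock'],s['eef_pos'],s['eef_rot'][:,1])
shot('wrist','w19');shot('side','s19');shot('top','t19');look('wrist',['new0']);look('side',['new0']);look('top',['new0','return_rack'])
E
```

```text
38.4 [0.66362026 0.02781701 0.20947079] [0.99888372 0.04641934 0.00874928]
wrist new0 [(0.69, [0.662, 0.037, 0.014]), (0.63, [0.668, -0.123, 0.015]), (0.36, [0.451, 0.018, 0.054])]
side new0 [(0.95, [0.666, -0.119, 0.014]), (0.66, [0.431, -0.247, 0.009]), (0.62, [0.663, 0.035, 0.015])]
top new0 [(0.62, [0.664, -0.119, 0.015]), (0.58, [0.432, -0.244, 0.009]), (0.53, [0.661, 0.031, 0.016]), (0.4, [0.619, 0.395, 0.002])]
top return_rack [(0.76, [0.438, 0.249, -0.003])]
```

apply_moves(
  series=[0,0,0.152,-0.0192,-0.0229,0,0.5,0,0,0.152,-0.0192,-0.0229,0,0.5,0,0,0.152,-0.0192,-0.0229,0,0.5,0,0,0.152,-0.0192,-0.0229,0,0.5,0,0,0.152,-0.0192,-0.0229,0,0.5],
)

```text
clock: 39.17
eef_pos: [0.5634, -0.0862, 0.202]
eef_rot: [[-0.606, 0.796, -0.001], [0.796, 0.606, -0.0], [0.0, -0.001, -1.0]]
force: [1.5, -1.1, -0.3]
gripper_width: 0.0424
finger_force: 0.0
```

apply_moves(
  series=[0,0,0.152,-0.0192,-0.0229,0,0.5,0,0,0.152,-0.0192,-0.0229,0,0.5,0,0,0.152,-0.0192,-0.0229,0,0.5,0,0,0.152,-0.0192,-0.0229,0,0.5,0,0,0.152,-0.0192,-0.0229,0,0.5],
)

```text
clock: 39.58
eef_pos: [0.4673, -0.2006, 0.2022]
eef_rot: [[-0.948, 0.318, -0.001], [0.318, 0.948, 0.0], [0.001, -0.0, -1.0]]
force: [-0.3, -0.1, -0.1]
gripper_width: 0.0426
finger_force: 0.0
```

apply_moves(
  series=[0,0,0.152,-0.0192,-0.0229,0,0.5,0,0,0.152,-0.0192,-0.0229,0,0.5,0,0,0,0,0,0,0.5,0,0,0,0,0,0,0.5],
)

```text
clock: 39.92
eef_pos: [0.4291, -0.2467, 0.2025]
eef_rot: [[-0.996, 0.094, -0.0], [0.094, 0.996, 0.001], [0.0, 0.001, -1.0]]
force: [-0.7, 0.3, -0.9]
gripper_width: 0.0428
finger_force: 0.0
```

```bash
python3 - <<'E'
from h import *
s=arm.state(); print(s['clock'],s['eef_pos'],s['eef_rot'][:,1])
shot('wrist','w20');shot('side','s20');look('wrist',['new0']);look('side',['new0','old0'])
E
```

```text
39.9167 [ 0.42909682 -0.24665792  0.20247681] [9.42336913e-02 9.95549921e-01 6.05606214e-04]
wrist new0 [(0.82, [0.66, 0.035, 0.016]), (0.82, [0.668, -0.121, 0.015]), (0.69, [0.435, -0.245, 0.004])]
side new0 [(0.82, [0.431, -0.247, 0.005]), (0.82, [0.661, 0.036, 0.02]), (0.6, [0.666, -0.12, 0.017])]
side old0 [(0.55, [0.439, 0.194, 0.009])]
```

apply_moves(
  series=[0,0,0,0.001,0,-0.03,0.5,0,0,0,0,0,-0.035,0.5,0,0,0,0,0,-0.03,0.5,0,0,0,0,0,-0.02,0.5,0,0,0,0,0,-0.011,0.5],
)

```text
clock: 40.58
eef_pos: [0.4303, -0.2442, 0.0741]
eef_rot: [[-0.996, 0.089, -0.004], [0.089, 0.996, 0.0], [0.004, -0.0, -1.0]]
force: [-0.2, 0.9, 0.1]
gripper_width: 0.0427
finger_force: 0.0
```

apply_moves(
  series=[0,0,0,0,0,0,0.5,0,0,0,0,0,0,0,0,0,0,0,0,0,0,0,0,0,0,0,0,0,0,0,0,0,0,0,0],
)

```text
clock: 41.0
eef_pos: [0.4325, -0.246, 0.0782]
eef_rot: [[-0.996, 0.09, 0.003], [0.09, 0.996, -0.001], [-0.003, -0.0, -1.0]]
force: [-0.2, -0.6, 5.1]
gripper_width: 0.0144
finger_force: 53.4
```

apply_moves(
  series=[0,0,0,0,0,0,0,0,0,0,0,0,0,0],
)

```text
clock: 41.17
eef_pos: [0.4325, -0.246, 0.0782]
eef_rot: [[-0.996, 0.091, 0.003], [0.091, 0.996, -0.001], [-0.003, -0.0, -1.0]]
force: [0.5, -0.5, 6.8]
gripper_width: 0.0144
finger_force: 53.8
```

apply_moves(
  series=[0,0,0,0,0,0.02,0,0,0,0,0,0,0.03,0,0,0,0,0,0,0.03,0,0,0,0,0,0,0.03,0,0,0,0,0,0,0.03,0],
)

```text
clock: 41.58
eef_pos: [0.431, -0.2455, 0.2186]
eef_rot: [[-0.996, 0.091, 0.001], [0.091, 0.996, 0.0], [-0.0, 0.0, -1.0]]
force: [0.3, 0.0, -1.2]
gripper_width: 0.0143
finger_force: 52.5
```

apply_moves(
  series=[0,0,0,0,0,0.02,0,0,0,0,0,0,0,0],
)

```text
clock: 41.75
eef_pos: [0.4331, -0.2464, 0.2413]
eef_rot: [[-0.996, 0.091, 0.007], [0.091, 0.996, -0.001], [-0.007, 0.0, -1.0]]
force: [0.4, -1.0, -0.6]
gripper_width: 0.0143
finger_force: 52.7
```

```bash
python3 - <<'E'
from h import *
s=arm.state(); print(s['clock'],s['eef_pos'],s['eef_rot'][:,1],s['joints'])
shot('wrist','w21');shot('side','s21');look('wrist',['new0']);look('side',['new0','old0','return_rack'])
E
```

```text
41.75 [ 0.43313681 -0.24638176  0.24130523] [9.05175291e-02 9.95894856e-01 1.11916139e-04] [-0.37248085 -0.02358373  0.80373297  1.84705617  0.0150745   1.30439473
  1.90740174]
wrist new0 [(0.76, [0.432, -0.246, 0.166]), (0.7, [0.663, 0.034, 0.014])]
side new0 [(0.75, [0.663, 0.032, 0.019]), (0.73, [0.669, -0.12, 0.017]), (0.67, [0.434, -0.245, 0.166])]
side old0 [(0.73, [0.438, 0.197, 0.004]), (0.57, [0.438, 0.254, 0.011])]
side return_rack [(0.83, [0.437, 0.247, -0.002])]
```

apply_moves(
  series=[0,0,-0.14,0.0172,0.0344,0,0,0,0,-0.14,0.0172,0.0344,0,0,0,0,-0.14,0.0172,0.0344,0,0,0,0,-0.14,0.0172,0.0344,0,0,0,0,-0.14,0.0172,0.0344,0,0],
)

```text
clock: 42.47
eef_pos: [0.517, -0.0726, 0.2359]
eef_rot: [[-0.8, 0.6, -0.001], [0.6, 0.8, 0.0], [0.001, -0.001, -1.0]]
force: [1.4, -0.8, -1.7]
gripper_width: 0.0143
finger_force: 52.4
```

apply_moves(
  series=[0,0,-0.14,0.0172,0.0344,0,0,0,0,-0.14,0.0172,0.0344,0,0,0,0,-0.14,0.0172,0.0344,0,0,0,0,-0.14,0.0172,0.0344,0,0,0,0,-0.14,0.0172,0.0344,0,0],
)

```text
clock: 42.88
eef_pos: [0.6032, 0.0994, 0.2355]
eef_rot: [[-0.369, 0.929, -0.002], [0.929, 0.369, -0.001], [0.0, -0.002, -1.0]]
force: [1.3, -0.5, -1.6]
gripper_width: 0.0147
finger_force: 52.4
```

apply_moves(
  series=[0,0,-0.14,0.0172,0.0344,0,0,0,0,-0.14,0.0172,0.0344,0,0,0,0,-0.14,0.0172,0.0344,-0.02,0,0,0,0,0,0,0,0,0,0,0,0,0,0,0],
)

```text
clock: 43.3
eef_pos: [0.6527, 0.2025, 0.2132]
eef_rot: [[-0.057, 0.998, -0.005], [0.998, 0.057, -0.003], [-0.003, -0.006, -1.0]]
force: [0.4, -1.4, -1.2]
gripper_width: 0.0142
finger_force: 52.4
```

```bash
python3 - <<'E'
from h import *
s=arm.state(); print(s['clock'],s['eef_pos'],s['eef_rot'][:,1])
im=shot('wrist','w22');shot('side','s22');look('wrist',['new0']);look('side',['new0','station0'])
E
```

```text
43.3 [0.65272896 0.20250959 0.21323534] [ 0.99833113  0.05747726 -0.0055957 ]
wrist new0 [(0.8, [0.653, 0.207, 0.138])]
side new0 [(0.89, [0.661, 0.034, 0.018]), (0.79, [0.666, -0.122, 0.014]), (0.6, [0.652, 0.203, 0.146]), (0.4, [0.658, 0.034, 0.021])]
side station0 [(0.82, [0.666, -0.126, 0.014]), (0.75, [0.66, 0.034, 0.021]), (0.59, [0.655, 0.191, 0.014])]
```

View pics/w22.png

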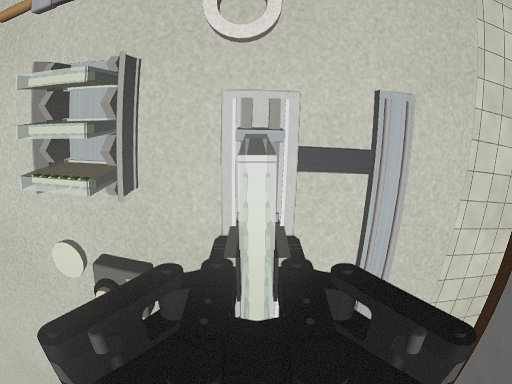

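Three old plates stand in the return rack at (65,75), (65,130) and (65,182). The held plate is over station A's channel, and its +y edge overhangs the stop at row 135. I correct the yaw by -0.01 rad and insert.

apply_moves(
  series=[0,0,-0.012,0.001,0,-0.03,0,0,0,0,0,0,-0.03,0,0,0,0,0,0,-0.017,0,0,0,0,0,0,0,0],
)

```text
clock: 43.88
eef_pos: [0.6526, 0.1982, 0.137]
eef_rot: [[-0.043, 0.999, -0.005], [0.999, 0.043, -0.002], [-0.001, -0.005, -1.0]]
force: [0.1, -0.5, -1.8]
gripper_width: 0.0145
finger_force: 52.3
```

apply_moves(
  series=[0,0,0,0,-0.006,0,0,0,0,0,0,-0.007,0,0,0,0,0,0.001,-0.007,0,0,0,0,0,0,0,0,0,0,0,0,0,0,0,0],
)

```text
clock: 44.3
eef_pos: [0.6564, 0.1801, 0.1425]
eef_rot: [[-0.044, 0.999, 0.002], [0.999, 0.044, 0.003], [0.003, 0.002, -1.0]]
force: [-3.3, 5.4, 1.2]
gripper_width: 0.0145
finger_force: 52.9
```

apply_moves(
  series=[0,0,0.003,-0.001,-0.001,-0.016,0,0,0,0,0,0,-0.012,0,0,0,0,0,0,-0.01,0,0,0,0,0,0,-0.009,0,0,0,0,0,0,0,0],
)

```text
clock: 44.72
eef_pos: [0.6552, 0.1799, 0.0936]
eef_rot: [[-0.048, 0.999, 0.001], [0.999, 0.048, 0.002], [0.002, 0.001, -1.0]]
force: [0.3, 5.8, -4.6]
gripper_width: 0.0144
finger_force: 52.0
```

apply_moves(
  series=[0,0,0,0,0,-0.005,0,0,0,0,0,0,-0.004,0,0,0,0,0,0,-0.002,0,0,0,0,0,0,0,0],
)

```text
clock: 45.05
eef_pos: [0.6561, 0.18, 0.0845]
eef_rot: [[-0.048, 0.999, 0.003], [0.999, 0.047, 0.002], [0.002, 0.003, -1.0]]
force: [-1.2, 5.8, 0.2]
gripper_width: 0.0144
finger_force: 52.6
```

apply_moves(
  series=[0,0,0,0,0,-0.001,0,0,0,0,0,0.004,0,0,0,0,0,0,0,0,0.35,0,0,0,0,0,0,0.4,0,0,0,0,0,0,0.4],
)

```text
clock: 45.47
eef_pos: [0.6557, 0.1815, 0.0824]
eef_rot: [[-0.046, 0.999, 0.001], [0.999, 0.046, -0.0], [-0.001, 0.001, -1.0]]
force: [-0.2, 0.3, -0.9]
gripper_width: 0.0344
finger_force: 0.0
```

apply_moves(
  series=[0,0,0,0,0,0.02,0.4,0,0,0,0,0,0.035,0.4,0,0,0,0,0,0.035,0.4,0,0,0,0,0,0.03,0.4,0,0,0,0,0,0,0.4],
)

```text
clock: 45.88
eef_pos: [0.6582, 0.1818, 0.2091]
eef_rot: [[-0.045, 0.999, 0.01], [0.999, 0.045, 0.003], [0.002, 0.01, -1.0]]
force: [1.2, -0.6, -0.1]
gripper_width: 0.0338
finger_force: 0.0
```

```bash
python3 - <<'E'
from h import *
s=arm.state(); print(s['clock'],s['eef_pos'],s['eef_rot'][:,1])
a=shot('wrist','w23')[60:300,140:380,::-1];b=shot('side','s23')[100:280,200:440,::-1]
look('wrist',['new0','old0']);look('side',['new0','old0','return_rack','start_top','petri']);shot('top','t23');look('top',['start_top','new0','old0','tape','jar','brush','return_rack'])
cv2.imwrite('pics/c23.png',np.hstack([cv2.resize(a,(399,400)),cv2.resize(b,(400,400*180//240)).copy() if 0 else cv2.resize(b,(400,400))]))
E
```

```text
45.8833 [0.65820383 0.18179716 0.2090979 ] [0.99893136 0.04520263 0.00963658]
wrist new0 [(0.78, [0.662, 0.035, 0.015]), (0.57, [0.658, 0.188, 0.011])]
wrist old0 [(0.88, [0.439, 0.193, 0.008]), (0.86, [0.441, 0.304, 0.007]), (0.57, [0.438, 0.249, 0.01])]
side new0 [(0.89, [0.663, 0.036, 0.02]), (0.87, [0.666, -0.122, 0.014]), (0.67, [0.656, 0.189, 0.012])]
side old0 [(0.89, [0.436, 0.304, 0.007]), (0.83, [0.439, 0.193, 0.006]), (0.71, [0.5, 0.497, -0.0]), (0.67, [0.438, 0.255, 0.007])]
side return_rack []
side start_top [(0.59, [0.435, 0.302, 0.009]), (0.56, [0.451, 0.02, 0.056])]
side petri [(0.69, [0.37, 0.047, -0.001]), (0.3, [0.434, -0.222, -0.001])]
top start_top [(0.47, [0.457, 0.023, 0.057])]
top new0 [(0.81, [0.666, -0.119, 0.018]), (0.75, [0.662, 0.034, 0.022]), (0.7, [0.659, 0.192, 0.016])]
top old0 []
top tape [(0.81, [0.621, 0.397, 0.002]), (0.37, [0.652, 0.188, 0.014])]
top jar [(0.87, [0.5, 0.495, 0.002])]
top brush [(0.89, [0.319, 0.44, -0.002]), (0.35, [0.663, -0.121, 0.014])]
top return_rack []
```

View pics/c23.png

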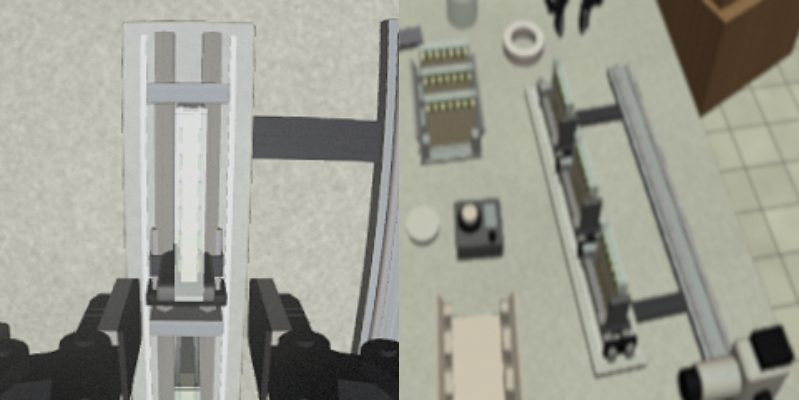

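All three new plates stand clamped. In the left half, plate A sits against its stop at row 95 with its jaw at row 290. The three old plates are in the return rack. Now I move above the start button with the gripper shut.

apply_moves(
  series=[0,0,0,-0.0255,-0.0201,0,0,0,0,0,-0.0255,-0.0201,0,0,0,0,0,-0.0255,-0.0201,0,0,0,0,0,-0.0255,-0.0201,0,0,0,0,0,-0.0255,-0.0201,0,0],
)

```text
clock: 47.15
eef_pos: [0.5262, 0.0811, 0.2014]
eef_rot: [[-0.047, 0.999, -0.0], [0.999, 0.047, 0.0], [0.0, -0.0, -1.0]]
force: [0.9, -0.7, 0.9]
gripper_width: 0.0002
finger_force: 0.0
```

apply_moves(
  series=[0,0,0,-0.0255,-0.0201,0,0,0,0,0,-0.0255,-0.0201,0,0,0,0,0,-0.0255,-0.0201,0,0,0,0,0,0,0,-0.03,0,0,0,0,0,0,-0.03,0],
)

```text
clock: 47.57
eef_pos: [0.4516, 0.0214, 0.1433]
eef_rot: [[-0.045, 0.999, 0.006], [0.999, 0.045, 0.006], [0.005, 0.006, -1.0]]
force: [0.2, 2.4, -0.3]
gripper_width: -0.0001
finger_force: 0.0
```

apply_moves(
  series=[0,0,0,0,0,-0.03,0,0,0,0,0,0,0,0,0,0,0,0,0,0,0],
)

```text
clock: 47.82
eef_pos: [0.4501, 0.0213, 0.1113]
eef_rot: [[-0.046, 0.999, -0.002], [0.999, 0.046, -0.001], [-0.001, -0.003, -1.0]]
force: [0.7, 0.4, 0.1]
gripper_width: -0.0
finger_force: 0.0
```

```bash
python3 - <<'E'
from h import *
s=arm.state(); print(s['clock'],s['eef_pos'],s['force'],s['gripper_width'])
shot('wrist','w24');shot('side','s24');look('wrist',['start_top','new0','return_rack']);look('side',['start_top','old0','new0'])
E
```

```text
47.8167 [0.4500994  0.0213153  0.11133752] [0.68758298 0.37123355 0.13559932] -3.512432794979146e-05
wrist start_top [(0.57, [0.45, 0.019, 0.055])]
wrist new0 [(0.88, [0.67, -0.12, 0.014]), (0.72, [0.658, 0.19, 0.01]), (0.57, [0.663, 0.034, 0.013])]
wrist return_rack []
side start_top [(0.66, [0.37, 0.048, -0.002]), (0.65, [0.45, 0.02, 0.059])]
side old0 [(0.71, [0.437, 0.196, 0.007]), (0.54, [0.436, 0.306, 0.009]), (0.44, [0.437, 0.254, 0.009]), (0.44, [0.45, 0.02, 0.061])]
side new0 [(0.93, [0.659, 0.036, 0.014]), (0.85, [0.655, 0.186, 0.013]), (0.63, [0.667, -0.12, 0.015]), (0.36, [0.62, 0.397, 0.0])]
```

Aligned within a few millimetres. I press gradually.

apply_moves(
  series=[0,0,0,0,0,-0.03,0,0,0,0,0,0,-0.015,0,0,0,0,0,0,-0.005,0,0,0,0,0,0,0,0],
)

```text
clock: 48.55
eef_pos: [0.4502, 0.0215, 0.0609]
eef_rot: [[-0.046, 0.999, -0.002], [0.999, 0.046, -0.001], [-0.001, -0.002, -1.0]]
force: [-1.5, -0.3, -0.1]
gripper_width: 0.0001
finger_force: 0.0
```

apply_moves(
  series=[0,0,0,0,0,-0.004,0,0,0,0,0,0,-0.003,0,0,0,0,0,0,0,0],
)

```text
clock: 48.8
eef_pos: [0.4517, 0.0218, 0.0551]
eef_rot: [[-0.046, 0.999, 0.001], [0.999, 0.046, 0.0], [0.0, 0.001, -1.0]]
force: [-0.2, 0.6, 3.1]
gripper_width: 0.0002
finger_force: 1.2
```

apply_moves(
  series=[0,0,0,0,0,-0.003,0,0,0,0,0,0,-0.003,0,0,0,0,0,0,-0.002,0,0,0,0,0,0,0,0],
)

```text
clock: 49.13
eef_pos: [0.4523, 0.022, 0.0506]
eef_rot: [[-0.046, 0.999, -0.0], [0.999, 0.046, 0.003], [0.003, 0.0, -1.0]]
force: [-25.4, -4.8, 73.6]
gripper_width: 0.0002
finger_force: 36.4
```

The button is bottomed out. I lift away.

apply_moves(
  series=[0,0,0,0,0,0.02,0,0,0,0,0,0,0.04,0,0,0,0,0,0,0.04,0,0,0,0,0,0,0.04,0,0,0,0,0,0,0,0],
)

```text
clock: 49.55
eef_pos: [0.4545, 0.0222, 0.1937]
eef_rot: [[-0.046, 0.999, 0.01], [0.999, 0.046, 0.004], [0.004, 0.01, -1.0]]
force: [1.9, 0.4, 0.8]
gripper_width: 0.0001
finger_force: 0.0
```

```bash
python3 - <<'E'
from h import *
s=arm.state(); print(s['clock'],s['eef_pos'],s['force'])
shot('top','t25');shot('side','s25');look('side',['new0','old0','return_rack']);look('top',['new0','old0','return_rack','petri'])
E
```

```text
49.55 [0.45450519 0.02219637 0.19366326] [1.87199637 0.38995319 0.80455119]
side new0 [(0.72, [0.663, -0.123, 0.014]), (0.66, [0.662, 0.036, 0.019]), (0.6, [0.656, 0.189, 0.01])]
side old0 [(0.61, [0.437, 0.306, 0.008]), (0.43, [0.669, -0.119, 0.016])]
side return_rack [(0.64, [0.436, 0.247, 0.0])]
top new0 [(0.9, [0.664, -0.119, 0.018]), (0.78, [0.659, 0.189, 0.016]), (0.76, [0.665, 0.035, 0.016])]
top old0 [(0.81, [0.439, 0.251, 0.008]), (0.79, [0.443, 0.197, 0.007])]
top return_rack [(0.8, [0.439, 0.248, -0.004])]
top petri []
```

View pics/s25.png

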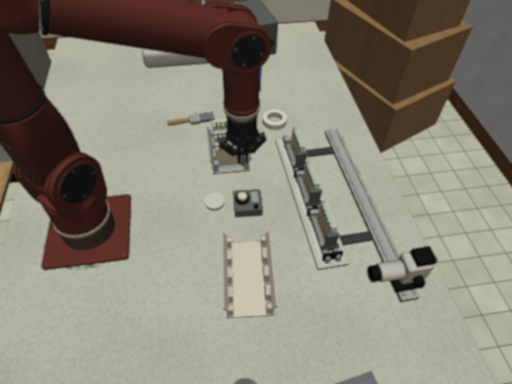

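The side view shows three plates clamped in the stand at (297,148), (312,188) and (325,230). The white rack is empty, the return rack is loaded behind the gripper, and nothing is touched. I hand in the job.

```bash
python3 -c "
from workcell import order
print(order.finish_job())"
```

```text
the job is handed in; nothing more can be done
None
```

The job is handed in: all three old plates are in the return rack, all three new plates are clamped in the stand, and the start button was pressed last; that press peaked at 73.6 N at the wrist, under the 120 N limit.

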